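# Nest the washed storage beakers

## Robot

A 6-joint arm with a two-finger parallel gripper is mounted at the origin on a cart in front of the work surface, level with it; the furniture and walls round the work are solid. World frame = base frame: x ahead of the robot, y to its left, z up, the work surface at z = 0. Lengths are in m, angles in rad, forces in N, time in s.
With the tool pointing down it reaches from about 0.35 to 0.975 m from the base axis. Payload 4.9 kg.
Tool frame: the origin (TCP) lies midway between the tips of the shut fingers; the grasp point (between the pads) lies 19 mm behind it; x points along the fingers, y is the direction in which the jaws open and shut, and the axes are right-handed (so a half turn about x gives the same grasp; the last joint's range is limited). The gripper opens to 85 mm and grips with 20 to 120 N. Pads are 22 mm wide; open, the fingers measure 114 mm over their backs; the gripper's body (76 mm by 85 mm) begins 54 mm behind the grasp point. The pads swing forward as they close: fully open they stand 13 mm farther back than shut.
Start: joints at [-1.43, 0.053, 1.613, -0, 1.476, -0.119], TCP at [0.161, -0.604, 0.231] pointing down, gripper open.
Joint ranges: [-3.01, 3.01], [-1.01, 2.22], [0.06, 2.58], [-1.02, 4.17], [0.09, 2.62], [-3.14, 3.14]. Speed limits (rad/s): [2.57, 2.57, 3.14, 3.14, 3.14, 3.14].

## Interface

Orientations are given as a unit quaternion [w, x, y, z].
In Python, from plant import manip gives the robot as it stands.
- The arm moves only by the tool send_rows, never from a script. Its argument "motion" is a list that holds one entry, the list of rows, each a list of 6 numbers: the shift along the world's x, y, z in cm, then the turn, a rotation vector about the world's x, y, z in rad. A call has 1 to 12 rows; each row shifts and turns the commanded pose from where the row before left it; what a row does not reach is not made up. A row lasts 1/12 s, in which the tool goes at most 41.7 mm and 7.16 degrees, less where a joint would pass 70% of its speed; a pose out of reach is approached as far as the arm can. A call with a gripper value outside its range is refused whole. "fingers" is the closure, from 0 (fully open) to 1 (shut), set as the call begins (left out, the last holds). The fingers move at their own pace and stop on an object; the grip force is fixed at half the most. Time passes only in rows, so rows that do not move let the fingers close. It gives the time, the measured TCP pose, the force and the opening at its end, in the units of the state.
- manip.state(): the state, without advancing time (a new reading comes with each control period).
- manip.grab_frame(name): name is "side" or "top"; returns the picture (420x560x3 uint8, red, green, blue); there is no depth.
- manip.calibration(name): a dict with "mtx" (3x3 intrinsics, pixels), "cam_to_world" (4x4, takes a point from camera to world coordinates). Camera axes: x right, y up, looking along -z (the intrinsics and any distortion apply to the point x, -y, -z); pixel columns grow to the right and rows downward; lengths in m; the calibration is good to about 2 mm. A picture is of the moment at which its call begins. calibration takes no time and is no camera call.
- manip.job_done(): hands the job in, once; it reports no verdict.
Trained networks look in the newest picture that a camera, given by its name, has taken for a name from the list of things; names that differ only in an ending like _2 or _b are one class to them, and where a whole thing is asked for, a point or a joint stands for the part that bears it (a point fixed in the world has none). Each returns a list of dicts, best first, with "confidence" (0 to 1); they miss things now and then, are a little off and sometimes report something else, mostly with a low value. They report only what shows in the picture. A call takes as long as a camera call.
- manip.boxes_of(query, camera): "centre" ([x, y, z] in m, in the coordinates of the camera as it stood for that picture, good to about 4 mm: the middle of the surface that is visible of it).
- manip.trace(query, camera): "region" (420x560 bool, what is visible of it).
- manip.landmark_of(query, camera): "centre" ([x, y, z] in m, in the coordinates of the camera as it stood for that picture, good to about 4 mm: a listed point, or the origin of a listed thing).
The state is a dict: "time": time; "joint_pos": joint angles; "joint_vel": joint speeds; "joint_efforts": joint torques, N m; "tool_pos": TCP position; "tool_rot": TCP orientation; "contact_force": force on the tool from outside, world axes, zero at the start; "ft_torque": the same for the moment, N m; "gripper_width": opening from 0.0 (shut) to 1.0 (fully open).
Only numpy, scipy, OpenCV 4.12 (cv2) and the standard library are available. Lean on these libraries where they do the work, as an engineer would, in place of code of your own. Each camera call takes 0.05 s, during which the arm holds its last target.

## Task

Put the washed set of storage beakers together: stand the blue beaker that lies on its side upright on the surface and let go of it, then take it again from above and push it lightly into the big off-white beaker until its white line is level with the big one's rim, and no deeper, or it jams. Then push the small orange beaker lightly into the blue one in the same way, until its own white line is level with the blue rim. Leave the spice jar, the salt shaker and the egg timer where they stand.

Things in the scene. Friction and masses are not known exactly. Their poses are not given: they have to be found in the camera images.
- large: big off-white square tapered beaker, fixed, open at the top. All things listed stand on the hob glass or the grey mat, both 5 mm above the worktop (z = 0.005). Origin at the centre of its underside, z up along its axis, x and y square to its sides. 105 mm high, outside 57 mm wide at the foot, 72 mm at the rim; inside 66 mm at the mouth, 56 mm at 70 mm depth. Beakers nest at any quarter turn
- large_ribs (a joint): how far (m) the four soft grey ribs inside the big beaker are pushed down; 0 at the start. They catch the blue foot 8 mm before the blue line is level with the rim, then slide down with it, resist with 7 N growing to 11 N when level (0.008), and stay where they are pushed. 0.014, 6 mm beyond level, is their end: jammed
- large_rim (a point): centre of the big beaker's mouth, 105 mm above its origin, axes as its body
- medium: blue square tapered beaker, 0.09 to 0.18 kg, lying on a flat side, open end to the robot's right (-y, within 25 degrees). Origin at the centre of its foot, z along its axis from foot to open end, x, y square to its sides. 110 mm long, outside 50 mm wide at the foot, 66 mm at the rim (sides slope 4.2 degrees, so its axis now rises 4.2 degrees), walls 3 mm, mouth 60 mm inside
- medium_ribs (a joint): the same for the four grey ribs inside the blue beaker: they catch the orange foot 8 mm before the orange line is level with the blue rim, resist with 2.5 N growing to 5 N when level (0.008), stay where they are pushed, and end at 0.014: jammed. The blue beaker is 51 mm wide inside at 60 mm depth
- medium_line (a point): centre of the section at the blue beaker's white line (3 mm wide, all round), 70 mm from its foot and 40 mm below its rim; axes as its body
- medium_rim (a point): centre of the blue beaker's mouth, 110 mm from its foot; axes as its body
- small: small orange square tapered beaker, 0.09 kg (0.06 to 0.13), standing upright, open at the top; origin at the centre of its underside, z up along its axis, x and y square to its sides. 100 mm high, outside 46 mm wide at the foot and 58 mm at the rim, walls 3 mm
- small_line (a point): centre of the section at the orange beaker's white line (3 mm wide, all round), 60 mm above its foot and 40 mm below its rim; axes as its body
- small_rim (a point): centre of the orange beaker's mouth, 100 mm above its foot
- spice_jar: bystander: glass spice jar with a red cap, 45 mm across and 106 mm high, standing; origin at the centre of its underside
- salt_shaker: bystander: glass salt shaker with a grey top, 44 mm across and 90 mm high, standing; origin at the centre of its underside
- egg_timer: bystander: round red and white kitchen timer, 61 mm across and 52 mm high, standing; origin at the centre of its underside

How it is judged:
By the outcome, as a careful person would: the job done as asked, in the order asked, and still so for the second after the job is handed in, with the robot touching nothing.
It also fails if it takes over 72 s, if anything falls off the work surface, if the arm or the gripper's body presses on something with over 40 N, if the wrist force passes 120 N, or if a joint passes its speed limit or range.

## Working session

There is one attempt and no reset: what is moved stays moved. The work goes in short steps, Python scripts to look and compute and a tool call to move; the robot and the scene stay as the last step left them, time stands still between calls to the robot, and variables do not carry over. Pictures are saved under pics/ and viewed, and the job is handed in when it is done.

Besides the shell and the picture viewer there is one more tool, called after "Emit:" in YAML: its name, and indented under it one key for each argument. send_rows: Moves the arm, as the interface text tells. Its arguments: {"type":"object","properties":{"motion":{"type":"array","items":{"type":"array","items":{"type":"array","items":{"type":"number"}}}},"fingers":{"type":"number"}},"required":["motion"]}

```bash
ls; mkdir -p pics
cat > h.py <<'E'
import numpy as np, cv2
from plant import manip
def snap(cam,name):
    f=manip.grab_frame(cam); cv2.imwrite(f'pics/{name}.png',cv2.cvtColor(np.asarray(f),cv2.COLOR_RGB2BGR)); return f
def T(cam): return np.array(manip.calibration(cam)['cam_to_world'])
def w(cam,c): return (T(cam)@np.r_[c,1])[:3]
def lm(q,cam,fn='landmark_of'):
    r=getattr(manip,fn)(q,cam)
    return [(np.round(w(cam,d['centre']),4).tolist(),round(d['confidence'],2)) for d in r[:2]]
def proj(cam,p):
    c=manip.calibration(cam); K=np.array(c['mtx']); q=np.linalg.inv(T(cam))@np.r_[p,1]
    v=K@np.array([q[0],-q[1],-q[2]]); return v[:2]/v[2]
def ray(cam,uv,z=None):
    c=manip.calibration(cam); K=np.array(c['mtx']); d=np.linalg.inv(K)@np.array([uv[0],uv[1],1.]); 
    M=T(cam); d=M[:3,:3]@np.array([d[0],-d[1],-d[2]]); o=M[:3,3]
    if z is None: return o,d
    return o+d*(z-o[2])/d[2]
E
python3 - <<'E'
from h import *
for c in ['side','top']:
    snap(c,c+'0'); print(c,{k:np.round(v,4).tolist() if not isinstance(v,str) else v for k,v in manip.calibration(c).items()})
    for q in ['large_rim','large','medium','medium_line','medium_rim','small','small_rim','small_line','spice_jar','salt_shaker','egg_timer']:
        print(q,lm(q,c))
print(manip.state())
E
```

```text
pics
side {'mtx': [[488.5841, 0.0, 287.9666], [0.0, 488.5841, 209.1539], [0.0, 0.0, 1.0]], 'cam_to_world': [[-0.3609, 0.6684, -0.6504, -0.2725], [-0.9325, -0.2513, 0.2593, 0.3522], [0.0098, 0.7001, 0.714, 0.9824], [0.0, 0.0, 0.0, 1.0]]}
large_rim [([0.5194, 0.1999, 0.1076], 0.69)]
large [([0.5209, 0.1995, 0.0053], 0.98), ([0.602, -0.1009, 0.0667], 0.6)]
medium [([0.4637, -0.011, 0.0302], 0.8)]
medium_line [([0.4654, -0.0794, 0.0384], 0.86)]
medium_rim [([0.4648, -0.1183, 0.042], 0.73)]
small [([0.6016, -0.1023, 0.0054], 0.98)]
small_rim [([0.6006, -0.1019, 0.1067], 0.94), ([0.4623, -0.0119, 0.0337], 0.27)]
small_line [([0.6024, -0.0967, 0.0683], 0.9)]
spice_jar []
salt_shaker [([0.4351, 0.3291, 0.0043], 0.76)]
egg_timer [([0.6026, 0.0511, 0.0068], 0.69)]
top {'mtx': [[543.6089, 0.0, 278.2128], [0.0, 543.6089, 208.6702], [0.0, 0.0, 1.0]], 'cam_to_world': [[0.0591, 0.9782, -0.199, 0.2561], [-0.9982, 0.0587, -0.0081, 0.0195], [0.0038, 0.1991, 0.98, 1.3348], [0.0, 0.0, 0.0, 1.0]]}
large_rim [([0.5205, 0.2029, 0.1133], 0.91)]
large [([0.5223, 0.2017, 0.0062], 0.89)]
medium [([0.463, -0.01
[... 468 characters left out ...]
, 0.0034], 0.83)]
{'time': 1.2, 'joint_pos': array([-1.42997932e+00,  5.26903095e-02,  1.61287415e+00, -3.06722564e-06,
        1.47597910e+00, -1.19008130e-01]), 'joint_vel': array([ 0.00183465, -0.00027761, -0.00162053,  0.00196904, -0.00053211,
        0.00025801]), 'joint_efforts': array([-1.94218017e-03, -3.93689561e+01, -3.70459700e+01, -2.09079890e-04,
        6.30365994e-04,  1.35042202e-05]), 'tool_pos': array([ 0.16056411, -0.60402133,  0.23132505]), 'tool_rot': array([-0.09162135, -0.70114725, -0.09158661,  0.70114903]), 'contact_force': array([-0.13161288, -0.24549548,  0.07111106]), 'ft_torque': array([ 0.06375907, -0.01464519,  0.00232925]), 'gripper_width': 0.9981590467189613}
```

View pics/side0.png

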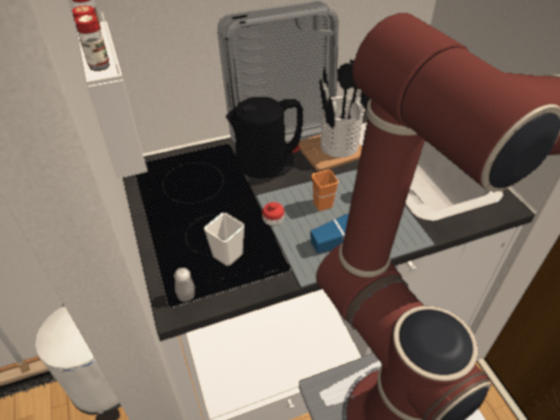

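View pics/top0.png

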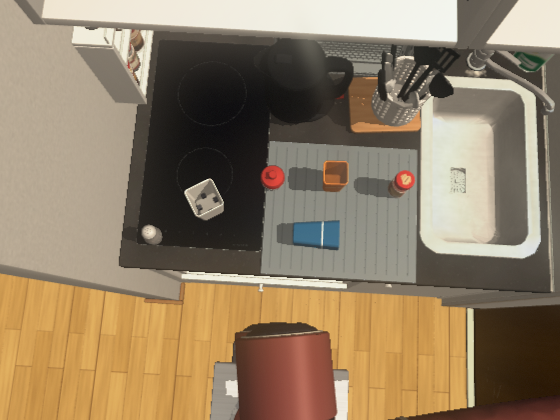

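The side picture shows the off-white beaker at about (225,240), orange at (325,190) and blue at (330,235), partly hidden by the arm. In the top picture they are at (204,200), (335,175) and (317,235). Next I'll fit x, y and yaw by comparing silhouettes in both views.

```bash
cat >> h.py <<'E'
from scipy.optimize import minimize
from scipy.spatial.transform import Rotation as R
def frustum(b,t,hh):
    return np.array([[sx*s/2,sy*s/2,z] for s,z in((b,0),(t,hh)) for sx in(-1,1) for sy in(-1,1)])
def mask(q,cam):
    r=manip.trace(q,cam); return (np.asarray(r[0]['region']),r[0]['confidence']) if r else (None,0)
def sil(cam,P):
    uv=np.array([proj(cam,p) for p in P]).astype(np.float32)
    h=cv2.convexHull(uv); m=np.zeros((420,560),np.uint8)
    cv2.fillConvexPoly(m,np.round(h*16).astype(np.int32),1,cv2.LINE_AA,4); return m>0
def iou(ms,P):
    s=0
    for c,m in ms.items():
        q=sil(c,P); s+=(q&m).sum()/max(1,(q|m).sum())
    return s/len(ms)
def fit(ms,shape,x,y,z,yaws,lying=False):
    best=(-1,)
    for y0 in yaws:
        def f(v):
            Rm=R.from_euler('z',v[2]).as_matrix()
            if lying: Rm=Rm@R.from_euler('x',np.pi/2-np.radians(4.2)).as_matrix()  # z->-y rising
            return 1-iou(ms,frustum(*shape)@Rm.T+np.array([v[0],v[1],z]))
        r=minimize(f,[x,y,y0],method='Nelder-Mead',options=dict(initial_simplex=[[x,y,y0],[x+.006,y,y0],[x,y+.006,y0],[x,y,y0+.15]],xatol=1e-4,fatol=1e-4))
        if 1-r.fun>best[0]: best=(1-r.fun,r.x)
    return best
E
python3 - <<'E'
from h import *
for q,sh,x,y,z,l in [('large',(.057,.072,.105),.521,.201,.005,0),('small',(.046,.058,.1),.601,-.101,.005,0),('medium',(.05,.066,.11),.463,-.011,.030,1)]:
    ms={}
    for c in ['top','side']:
        m,cf=mask(q,c); print(q,c,cf,None if m is None else m.sum())
        if m is not None: ms[c]=m
    yw=[-.2,0,.2] if l else np.radians([-30,-10,10,30])
    for k in [['top'],['side'],['top','side']]:
        print(q,k,fit({a:ms[a] for a in k if a in ms},sh,x,y,z,yw,l))
for c,b in [('top',(130,130,430,270)),('side',(160,150,370,290))]:
    f=cv2.imread(f'pics/{c}0.png')[b[1]:b[3],b[0]:b[2]]
    k=780/f.shape[1]; cv2.imwrite(f'pics/{c}0z.png',cv2.resize(f,None,fx=k,fy=k,interpolation=cv2.INTER_CUBIC))
E
```

```text
large top 0.95 1097
large side 0.71 1427Traceback (most recent call last):
  File "<stdin>", line 9, in <module>
  File "h.py", line 40, in fit
    r=minimize(f,[x,y,y0],method='Nelder-Mead',options=dict(initial_simplex=[[x,y,y0],[x+.006,y,y0],[x,y+.006,y0],[x,y,y0+.15]],xatol=1e-4,fatol=1e-4))
    res = _minimize_neldermead(fun, x0, args, callback, bounds=bounds,
                               **options)
    fxcc = func(xcc)
    fx = function(np.copy(x), *(wrapper_args + args))
  File "h.py", line 39, in f
    return 1-iou(ms,frustum(*shape)@Rm.T+np.array([v[0],v[1],z]))
             ~~~^^^^^^^^^^^^^^^^^^^^^^^^^^^^^^^^^^^^^^^^^^^^^^^^^
  File "h.py", line 31, in iou
    q=sil(c,P); s+=(q&m).sum()/max(1,(q|m).sum())
  File "h.py", line 25, in sil
    uv=np.array([proj(cam,p) for p in P]).astype(np.float32)
                 ~~~~^^^^^^^
  File "h.py", line 11, in proj
    c=manip.calibration(cam); K=np.array(c['mtx']); q=np.linalg.inv(T(cam))@np.r_[p,1]
                                                                    ~^^^^^
  File "h.py", line 5, in T
    def T(cam): return np.array(manip.calibration(cam)['cam_to_world'])
                                ~~~~~~~~~~~~~~~~~^^^^^
ValueError: time passes only in moves, steps and waits
```

```bash
python3 - <<'E'
s=open('h.py').read()
s=s.replace("def T(cam):","_C={}\ndef cal(cam):\n    if cam not in _C: _C[cam]={k:np.array(v) for k,v in manip.calibration(cam).items() if k in('mtx','cam_to_world')}\n    return _C[cam]\ndef T(cam):",1)
s=s.replace("np.array(manip.calibration(cam)['cam_to_world'])","cal(cam)['cam_to_world']").replace("c=manip.calibration(cam);","c=cal(cam);")
s=s.replace("1,cv2.LINE_AA,4); return m>0","255,cv2.LINE_AA,4); return m>127")
open('h.py','w').write(s)
E
cat > f0.py <<'E'
from h import *
print(manip.state()['time'])
for q,sh,x,y,z,l in [('large',(.057,.072,.105),.521,.201,.005,0),('small',(.046,.058,.1),.601,-.101,.005,0),('medium',(.05,.066,.11),.463,-.011,.030,1)]:
    ms={}
    for c in ['top','side']:
        m,cf=mask(q,c); print(q,c,cf,None if m is None else m.sum())
        if m is not None: ms[c]=m
    yw=[-.2,0,.2] if l else np.radians([-30,-10,10,30])
    for k in [['top'],['side'],['top','side']]:
        print(q,k,fit({a:ms[a] for a in k if a in ms},sh,x,y,z,yw,l))
for c,b in [('top',(130,130,430,270)),('side',(160,150,370,290))]:
    f=cv2.imread(f'pics/{c}0.png')[b[1]:b[3],b[0]:b[2]]
    k=780/f.shape[1]; cv2.imwrite(f'pics/{c}0z.png',cv2.resize(f,None,fx=k,fy=k,interpolation=cv2.INTER_CUBIC))
E
python3 f0.py
```

```text
1.3
large top 0.95 1097
large side 0.71 1427
large ['top'] (np.float64(0.9088649544324772), array([0.52315207, 0.20419537, 0.5412982 ]))
large ['side'] (np.float64(0.8835316217908579), array([0.5236533 , 0.20348653, 0.24545643]))
large ['top', 'side'] (np.float64(0.8893228989108504), array([0.52330587, 0.20280847, 0.4521668 ]))
small top 0.59 764
small side 0.69 850
small ['top'] (np.float64(0.9148681055155875), array([ 0.60192234, -0.09952449, -0.03985215]))
small ['side'] (np.float64(0.8821656050955414), array([ 0.60355155, -0.09998805, -0.2506694 ]))
small ['top', 'side'] (np.float64(0.885738149952211), array([ 0.60219506, -0.09986856, -0.05680995]))
medium top 0.57 1185
medium side 0.73 884
medium ['top'] (np.float64(0.8726067746686303), array([ 0.46634796, -0.01095022, -0.04004274]))
medium ['side'] (np.float64(0.6255411255411255), array([ 0.44121608, -0.01680039,  0.65382633]))
medium ['top', 'side'] (np.float64(0.723026409932811), array([ 0.46629317, -0.01108347, -0.04365598]))
```

View pics/top0z.png

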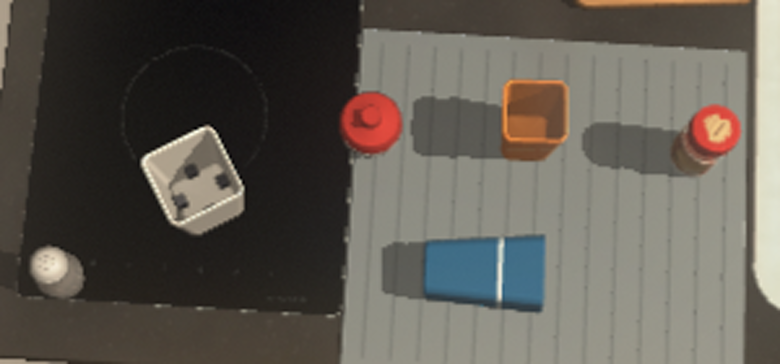

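View pics/side0z.png

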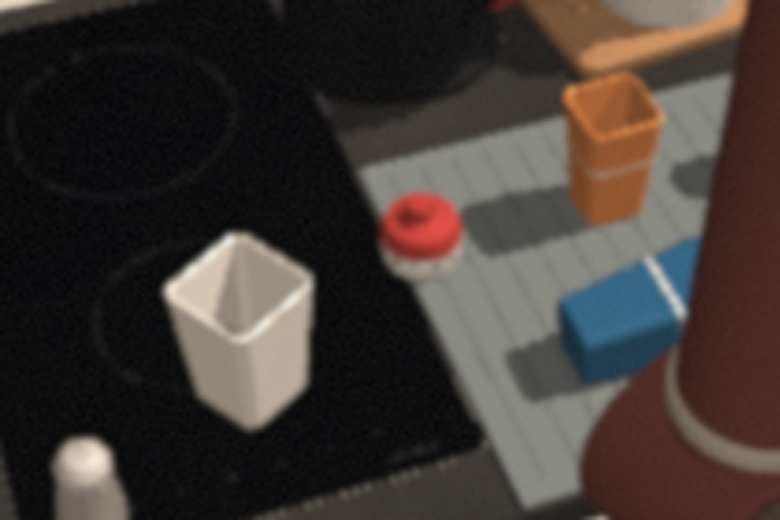

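Both zoomed views are clear: the large rim corners sit around (142,160), (208,126), (243,185) and (188,222) in the top zoom. I'll refit using colour masks from the pictures, since the network masks are loose.

```bash
cat > f1.py <<'E'
from h import *
def cmask(f,kind,box):
    hsv=cv2.cvtColor(f,cv2.COLOR_BGR2HSV); H,S,V=[hsv[...,i].astype(int) for i in range(3)]
    m={'w':(V>75)&(S<110),'o':(S>140)&(H<18)&(V>60),'b':(H>90)&(H<120)&(S>110)}[kind]
    b=np.zeros_like(m); b[box[1]:box[3],box[0]:box[2]]=1; m=(m&b).astype(np.uint8)
    m=cv2.morphologyEx(m,cv2.MORPH_CLOSE,np.ones((5,5)))
    n,l,s,_=cv2.connectedComponentsWithStats(m); i=1+np.argmax(s[1:,4]); 
    o=np.zeros_like(m); cs,_=cv2.findContours((l==i).astype(np.uint8),cv2.RETR_EXTERNAL,cv2.CHAIN_APPROX_NONE); cv2.drawContours(o,cs,-1,1,-1); return o>0
if __name__=='__main__':
    I={c:cv2.imread(f'pics/{c}0.png') for c in('top','side')}
    for q,k,sh,x,y,z,l,bx in [('large','w',(.057,.072,.105),.521,.201,.005,0,dict(top=(180,172,230,225),side=(200,208,250,270))),
      ('small','o',(.046,.058,.1),.601,-.101,.005,0,dict(top=(320,155,352,200),side=(305,165,345,215))),
      ('medium','b',(.05,.066,.11),.463,-.011,.030,1,dict(top=(285,210,350,255)))]:
        ms={c:cmask(I[c],k,b) for c,b in bx.items()}
        yw=[-.2,0,.2] if l else np.radians([-30,-10,10,30])
        for s in [['top'],['side'],['top','side']]:
            d={a:ms[a] for a in s if a in ms}
            if d: 
                r=fit(d,sh,x,y,z,yw,l); print(q,s,round(r[0],3),r[1].round(4),[m.sum() for m in d.values()])
E
python3 f1.py; python3 -c "
from h import *
for p in [(142,160),(208,126),(243,185),(188,222)]: print(ray('top',(130+p[0]/2.6,130+p[1]/2.6),.11).round(4))
print([ray('top',(130+p[0]/2.6,130+p[1]/2.6),.105).round(4) for p in [(503,82),(567,82),(567,140),(503,138)]])"
```

```text
large ['top'] 0.93 [0.523  0.2041 0.5407] [np.int64(1121)]
large ['side'] 0.95 [0.5241 0.2009 0.5426] [np.int64(1578)]
large ['top', 'side'] 0.924 [0.5233 0.2036 0.5347] [np.int64(1121), np.int64(1578)]
small ['top'] 0.58 [ 0.6022 -0.0977 -0.0442] [np.int64(481)]
small ['side'] 0.89 [ 0.6087 -0.1034 -0.3998] [np.int64(781)]
small ['top', 'side'] 0.705 [ 0.6055 -0.1003 -0.3507] [np.int64(481), np.int64(781)]
medium ['top'] 0.74 [ 0.4668 -0.0071  0.0405] [np.int64(1003)]
medium ['top', 'side'] 0.74 [ 0.4668 -0.0071  0.0405] [np.int64(1003)]
[0.5323 0.2481 0.11  ]
[0.5669 0.1921 0.11  ]
[0.515  0.1566 0.11  ]
[0.4788 0.2024 0.11  ]
[array([ 0.6251, -0.0698,  0.105 ]), array([ 0.6286, -0.1276,  0.105 ]), array([ 0.5746, -0.1294,  0.105 ]), array([ 0.573 , -0.0721,  0.105 ])]
```

Run:
```python
from h import *
s=manip.state(); q=s['tool_rot']; r=R.from_quat([q[1],q[2],q[3],q[0]]); M=r.as_matrix(); print(M.round(3))
for sg in (1,-1):
    # tool y -> sg*world x, tool x-> down
    G=np.column_stack([[0,0,-1],[sg,0,0],np.cross([0,0,-1],[sg,0,0])])
    print(sg,(R.from_matrix(G)*r.inv()).as_rotvec().round(3))
```

```text
[[-0.     0.257 -0.966]
 [-0.    -0.966 -0.257]
 [-1.     0.     0.   ]]
1 [0.    0.    1.311]
-1 [ 0.    -0.    -1.831]
```

Emit:
send_rows:
  motion:
    - [[1.9, 3.2, 0.1, 0, 0, 0.082], [1.9, 3.2, 0.1, 0, 0, 0.082], [1.9, 3.2, 0.1, 0, 0, 0.082], [1.9, 3.2, 0.1, 0, 0, 0.082], [1.9, 3.2, 0.1, 0, 0, 0.082], [1.9, 3.2, 0.1, 0, 0, 0.082], [1.9, 3.2, 0.1, 0, 0, 0.082], [1.9, 3.2, 0.1, 0, 0, 0.082], [1.9, 3.2, 0.1, 0, 0, 0.082], [1.9, 3.2, 0.1, 0, 0, 0.082], [1.9, 3.2, 0.1, 0, 0, 0.082], [1.9, 3.2, 0.1, 0, 0, 0.082]]
  fingers: 0

```text
time: 2.6
tool_pos: [0.3891, -0.2184, 0.2437]
tool_rot: [0.413, 0.574, 0.413, -0.574]
contact_force: [-0.1, 0.4, -0.0]
gripper_width: 1.0
```

Emit:
send_rows:
  motion:
    - [[1.9, 3.2, 0, 0, 0, 0.082], [1.9, 3.2, 0, 0, 0, 0.082], [1.9, 3.2, 0, 0, 0, 0.082], [1.9, 3.2, 0, 0, 0, 0.081], [0, 0, 0, 0.1, 0, 0], [0, 0, 0, 0.1, 0, 0], [0, 0, 0, 0.1, 0, 0], [0, 0, 0, 0, 0, 0]]

```text
time: 3.27
tool_pos: [0.4645, -0.0931, 0.2423]
tool_rot: [0.418, 0.57, 0.569, -0.42]
contact_force: [0.3, -0.9, -0.7]
gripper_width: 0.999
```

```bash
cat > st.py <<'E'
from h import *
s=manip.state(); q=s['tool_rot']; M=R.from_quat([q[1],q[2],q[3],q[0]]).as_matrix()
print(round(s['time'],2),'j',s['joint_pos'].round(3),'p',s['tool_pos'].round(4),'F',s['contact_force'].round(1),'g',round(s['gripper_width'],3)); print(M.round(3))
print('grasp pt',(s['tool_pos']-.019*M[:,0]).round(4))
E
python3 st.py
```

```text
3.27 j [-0.512 -0.26   1.905  0.263  1.646 -0.51 ] p [ 0.4645 -0.0931  0.2423] F [ 0.3 -0.9 -0.7] g 0.999
[[-0.001  1.    -0.002]
 [ 0.298 -0.002 -0.955]
 [-0.955 -0.002 -0.298]]
grasp pt [ 0.4645 -0.0987  0.2605]
```

Emit:
send_rows:
  motion:
    - [[0, -1.6, -1.5, 0.1, 0, 0], [0, -1.6, -1.5, 0.1, 0, 0], [0, -1.6, -2, 0.1, 0, 0], [0, -1.6, -2, 0.1, 0, 0], [0, -1.6, -2.4, 0.1, 0, 0], [0, -1.6, -2.4, 0.107, 0, 0], [0, 0, -1.9, 0, 0, 0], [0, 0, 0, 0, 0, 0]]

```text
time: 3.93
tool_pos: [0.4619, -0.1871, 0.1004]
tool_rot: [0.225, 0.669, 0.67, -0.232]
contact_force: [-0.7, 0.9, -0.5]
gripper_width: 1.0
```

```bash
python3 st.py
cat > look.py <<'E'
from h import *; import sys
n=sys.argv[1]
B={'top':(130,130,430,270),'side':(160,120,370,290)}
for c in ('top','side'):
    f=cv2.cvtColor(np.asarray(snap(c,c+n)),cv2.COLOR_RGB2BGR); b=B[c]; f=f[b[1]:b[3],b[0]:b[2]]
    k=700/f.shape[1]; cv2.imwrite(f'pics/{c}{n}z.png',cv2.resize(f,None,fx=k,fy=k,interpolation=cv2.INTER_CUBIC))
for q in sys.argv[2:]:
    print(q,lm(q,'top'),lm(q,'side'))
E
python3 look.py 1 medium medium_line medium_rim
```

```text
3.93 j [-0.843  0.292  1.777  0.568  1.803 -0.919] p [ 0.4619 -0.1871  0.1004] F [-0.7  0.9 -0.5] g 1.0
[[-0.004  1.    -0.009]
 [ 0.792 -0.002 -0.611]
 [-0.611 -0.01  -0.792]]
grasp pt [ 0.462  -0.2021  0.112 ]
medium [([0.4639, -0.0113, 0.0299], 0.69)] [([0.5206, 0.1989, 0.1078], 0.2)]
medium_line [([0.4617, -0.0801, 0.0353], 0.83)] []
medium_rim [([0.4621, -0.1177, 0.034], 0.7), ([0.5981, -0.1007, 0.064], 0.4)] [([0.5236, 0.1994, 0.0064], 0.45)]
```

View pics/top1z.png

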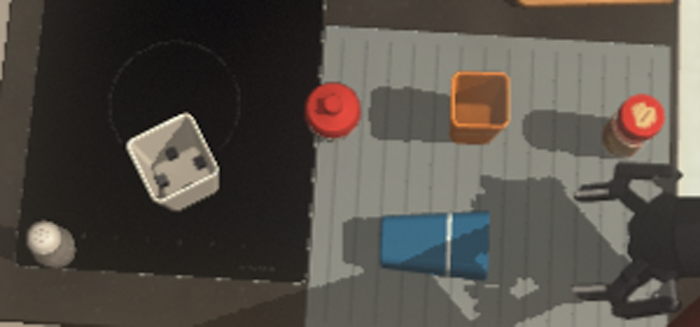

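View pics/side1z.png

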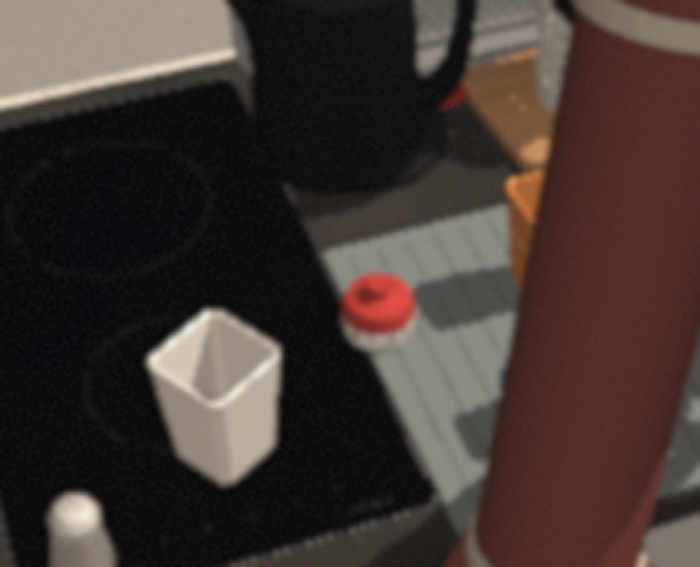

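In the top view the open fingers, at zoom (595,190) and (590,290), straddle the axis of the blue beaker at (435,245). I'll go in along the finger direction.

Emit:
send_rows:
  motion:
    - [[0, 1.3, -1.0, 0, 0, 0], [0.1, 1.3, -1.0, 0, 0, 0], [0.1, 1.3, -1.0, 0, 0, 0], [0, 1.3, -1.0, 0, 0, 0], [0, 1.3, -1.0, 0, 0, 0], [0, 1.3, -1.0, 0, 0, 0], [0, 1.3, -0.9, 0, 0, 0], [0, 1.3, -0.9, 0, 0, 0], [0, 0, 0, 0, 0, 0]]

```text
time: 5.08
tool_pos: [0.4643, -0.0801, 0.0259]
tool_rot: [0.228, 0.668, 0.67, -0.23]
contact_force: [0.2, 0.1, -0.1]
gripper_width: 0.997
```

```bash
python3 st.py
```

```text
5.08 j [-0.708  0.298  1.93   0.64   1.606 -0.923] p [ 0.4643 -0.0801  0.0259] F [ 0.2  0.1 -0.1] g 0.997
[[-0.005  1.    -0.002]
 [ 0.79   0.002 -0.613]
 [-0.613 -0.005 -0.79 ]]
grasp pt [ 0.4644 -0.0951  0.0376]
```

Emit:
send_rows:
  motion:
    - [[0, 0, -0.3, 0, 0, 0], [0, 0, 0, 0, 0, 0]]

```text
time: 5.25
tool_pos: [0.4667, -0.0841, 0.0251]
tool_rot: [0.231, 0.668, 0.669, -0.23]
contact_force: [0.3, -0.2, 0.0]
gripper_width: 0.999
```

Emit:
send_rows:
  motion:
    - [[0, 0, 0, 0, 0, 0], [0, 0, 0, 0, 0, 0], [0, 0, 0, 0, 0, 0], [0, 0, 0, 0, 0, 0], [0, 0, 0, 0, 0, 0], [0, 0, 0, 0, 0, 0], [0, 0, 0, 0, 0, 0], [0, 0, 0, 0, 0, 0]]
  fingers: 1

```text
time: 5.92
tool_pos: [0.4673, -0.0847, 0.0261]
tool_rot: [0.231, 0.669, 0.668, -0.23]
contact_force: [0.6, -3.6, 5.7]
gripper_width: 0.754
```

```bash
python3 st.py; python3 look.py 2 medium medium_line medium_rim
```

```text
5.92 j [-0.712  0.301  1.923  0.64   1.603 -0.926] p [ 0.4673 -0.0847  0.0261] F [ 0.6 -3.6  5.7] g 0.754
[[ 0.001  1.     0.001]
 [ 0.787 -0.001 -0.617]
 [-0.617  0.001 -0.787]]
grasp pt [ 0.4672 -0.0997  0.0378]
medium [([0.463, -0.0103, 0.0283], 0.69)] []
medium_line [([0.4648, -0.0787, 0.0334], 0.84)] []
medium_rim [([0.4673, -0.116, 0.0357], 0.79), ([0.6035, 0.0546, 0.0017], 0.36)] []
```

View pics/top2z.png

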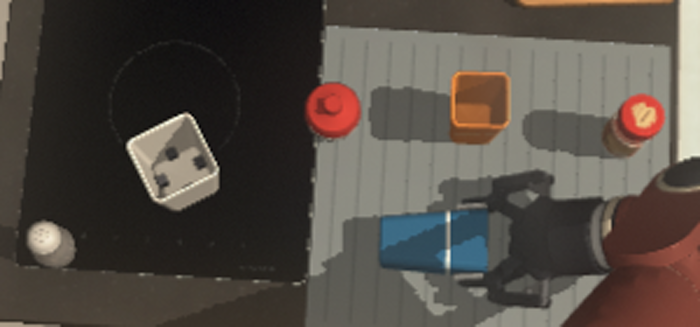

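The fingers closed on the blue beaker at an opening of about 64 mm. Lifting, then turning it.

Emit:
send_rows:
  motion:
    - [[0, 0, 1, 0, 0, 0], [0, 0, 1.5, 0, 0, 0], [0, 0, 2, 0, 0, 0], [0, 0, 2, 0, 0, 0], [0, 0, 2, 0, 0, 0], [0, 0, 2, 0, 0, 0], [0, 0, 2, 0, 0, 0], [0, 0, 2, 0, 0, 0], [0, 0, 1, 0, 0, 0], [0, 0, 0, 0, 0, 0]]

```text
time: 7.15
tool_pos: [0.4673, -0.0844, 0.1822]
tool_rot: [0.233, 0.669, 0.668, -0.23]
contact_force: [0.9, -0.7, -0.8]
gripper_width: 0.753
```

```bash
python3 st.py; python3 look.py 3 medium medium_line medium_rim
```

```text
7.15 j [-0.711  0.041  1.898  0.665  1.828 -0.753] p [ 0.4673 -0.0844  0.1822] F [ 0.9 -0.7 -0.8] g 0.753
[[ 0.002  1.     0.003]
 [ 0.786  0.    -0.618]
 [-0.618  0.003 -0.786]]
grasp pt [ 0.4673 -0.0993  0.1939]
medium [([0.4645, -0.0099, 0.1842], 0.69)] []
medium_line [([0.4644, -0.0807, 0.1929], 0.56)] []
medium_rim [([0.4647, -0.1144, 0.1926], 0.9)] []
```

View pics/top3z.png

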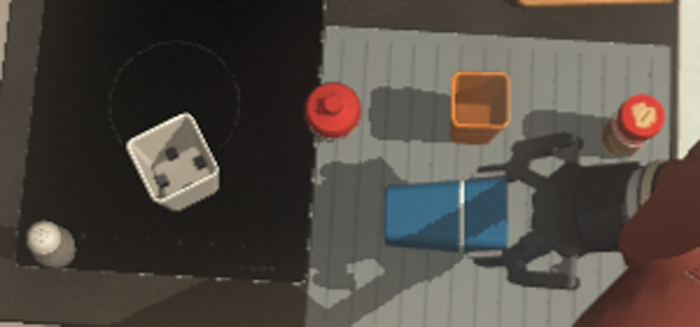

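The beaker is lifted level: the foot measures z≈0.184 and the rim 0.193, so it has not slipped. Now for the upright turn.

Emit:
send_rows:
  motion:
    - [[0, 0, 0, -0.11, 0, 0], [0, 0, 0, -0.115, 0, 0], [0, 0, 0, -0.115, 0, 0], [0, 0, 0, -0.115, 0, 0], [0, 0, 0, -0.115, 0, 0], [0, 0, 0, -0.115, 0, 0], [0, 0, 0, -0.115, 0, 0], [0, 0, 0, -0.115, 0, 0], [0, 0, 0, -0.115, 0, 0], [0, 0, 0, -0.115, 0, 0], [0, 0, 0, -0.115, 0, 0], [0, 0, 0, -0.115, 0, 0]]

```text
time: 8.55
tool_pos: [0.4666, -0.0835, 0.1809]
tool_rot: [0.603, 0.37, 0.369, -0.603]
contact_force: [0.2, 0.5, -2.4]
gripper_width: 0.753
```

Emit:
send_rows:
  motion:
    - [[0, 0, 0, -0.115, 0, 0], [0, 0, 0, 0, 0, 0], [0, 0, 0, 0, 0, 0]]

```text
time: 8.8
tool_pos: [0.4657, -0.0826, 0.1784]
tool_rot: [-0.622, -0.335, -0.338, 0.622]
contact_force: [-0.3, -1.3, -1.2]
gripper_width: 0.75
```

```bash
python3 st.py; python3 look.py 4 medium medium_line medium_rim
```

```text
8.8 j [-0.008 -0.245  2.058 -0.594  1.366  0.124] p [ 0.4657 -0.0826  0.1784] F [-0.3 -1.3 -1.2] g 0.75
[[-0.002  1.     0.004]
 [-0.548  0.002 -0.837]
 [-0.837 -0.004  0.548]]
grasp pt [ 0.4657 -0.0722  0.1943]
medium [([0.4617, -0.0747, 0.1028], 0.89)] [([0.6017, -0.1007, 0.0651], 0.68), ([0.4613, -0.077, 0.1022], 0.63)]
medium_line [([0.465, -0.0741, 0.1731], 0.83)] [([0.464, -0.0748, 0.178], 0.6)]
medium_rim [([0.4655, -0.0755, 0.2144], 0.75), ([0.5942, -0.2631, 0.0043], 0.65)] [([0.6032, -0.1, 0.0047], 0.27)]
```

View pics/top4z.png

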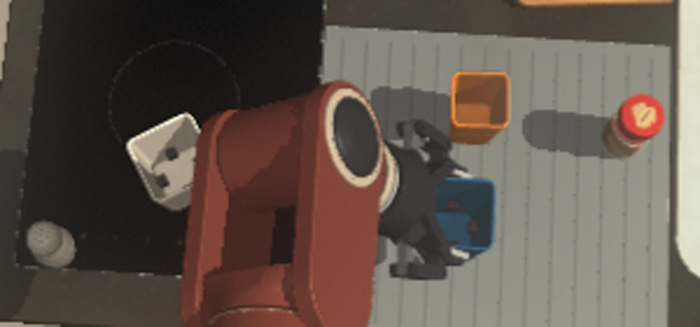

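View pics/side4z.png

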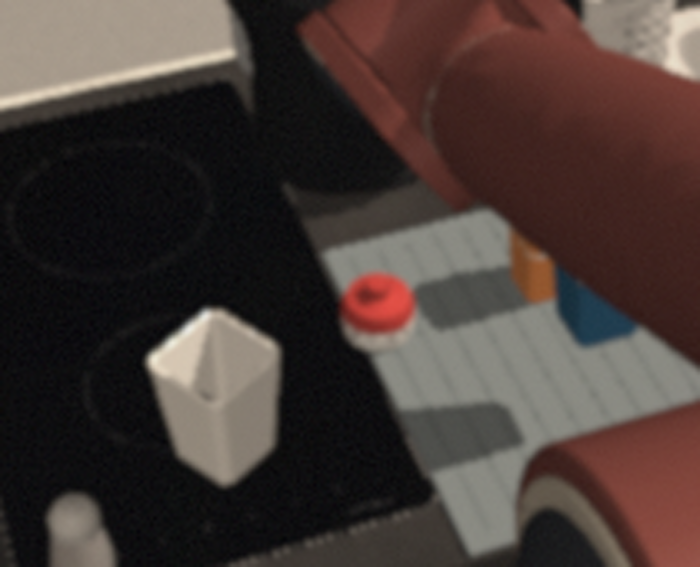

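The blue beaker is upright, foot at about (0.462,-0.075,0.1025) in both views. In the top picture its mouth shows at zoom (468,210). Lowering.

Emit:
send_rows:
  motion:
    - [[0, 0, -1.2, 0, 0, 0], [0, 0, -1.2, 0, 0, 0], [0, 0, -1.2, 0, 0, 0], [0, 0, -1.2, 0, 0, 0], [0, 0, -1.2, 0, 0, 0], [0, 0, -1.2, 0, 0, 0], [0, 0, -0.8, 0, 0, 0], [0, 0, -0.3, 0, 0, 0], [0, 0, 0, 0, 0, 0]]

```text
time: 9.95
tool_pos: [0.4659, -0.084, 0.096]
tool_rot: [-0.622, -0.334, -0.336, 0.623]
contact_force: [0.0, -0.4, -1.9]
gripper_width: 0.758
```

```bash
python3 st.py; python3 look.py 5 medium medium_rim
```

```text
9.95 j [-0.009 -0.13   2.112 -0.624  1.228  0.227] p [ 0.4659 -0.084   0.096 ] F [ 0.  -0.4 -1.9] g 0.758
[[-0.002  1.     0.001]
 [-0.551  0.    -0.835]
 [-0.835 -0.002  0.551]]
grasp pt [ 0.4659 -0.0735  0.1119]
medium [([0.4595, -0.0713, 0.0231], 0.65), ([0.6026, -0.1011, 0.1021], 0.53)] []
medium_rim [([0.4661, -0.0739, 0.1286], 0.83)] []
```

Emit:
send_rows:
  motion:
    - [[0, 0, -0.4, 0, 0, 0], [0, 0, -0.4, 0, 0, 0], [0, 0, 0, 0, 0, 0]]

```text
time: 10.5
tool_pos: [0.4659, -0.0839, 0.0883]
tool_rot: [-0.622, -0.335, -0.336, 0.623]
contact_force: [-0.4, -0.5, -2.4]
gripper_width: 0.754
```

Emit:
send_rows:
  motion:
    - [[0, 0, -0.25, 0, 0, 0], [0, 0, 0, 0, 0, 0]]

```text
time: 10.67
tool_pos: [0.4662, -0.084, 0.0862]
tool_rot: [-0.622, -0.335, -0.336, 0.623]
contact_force: [-0.0, -0.7, -1.9]
gripper_width: 0.755
```

Emit:
send_rows:
  motion:
    - [[0, 0, -0.25, 0, 0, 0], [0, 0, 0, 0, 0, 0]]

```text
time: 10.83
tool_pos: [0.4663, -0.084, 0.0838]
tool_rot: [-0.622, -0.335, -0.335, 0.623]
contact_force: [-0.3, 0.2, -2.2]
gripper_width: 0.754
```

Emit:
send_rows:
  motion:
    - [[0, 0, -0.2, 0, 0, 0], [0, 0, 0, 0, 0, 0]]

```text
time: 11.0
tool_pos: [0.4664, -0.084, 0.0819]
tool_rot: [-0.622, -0.335, -0.335, 0.623]
contact_force: [-0.5, -0.1, -2.3]
gripper_width: 0.753
```

Emit:
send_rows:
  motion:
    - [[0, 0, -0.2, 0, 0, 0], [0, 0, 0, 0, 0, 0]]

```text
time: 11.17
tool_pos: [0.4669, -0.0842, 0.0816]
tool_rot: [-0.623, -0.335, -0.335, 0.623]
contact_force: [-2.7, 1.1, 4.2]
gripper_width: 0.752
```

```bash
python3 look.py 6 medium medium_line medium_rim
```

```text
medium [([0.4595, -0.0751, 0.0062], 0.69), ([0.5924, -0.2639, 0.0027], 0.33)] [([0.5205, 0.198, 0.1082], 0.34)]
medium_line [([0.465, -0.0752, 0.0785], 0.91)] [([0.4342, 0.3282, 0.0019], 0.32)]
medium_rim [([0.468, -0.0712, 0.1153], 0.95)] []
```

Emit:
send_rows:
  motion:
    - [[0, 0, 0, 0, 0, 0], [0, 0, 0, 0, 0, 0], [0, 0, 0, 0, 0, 0], [0, 0, 0, 0, 0, 0], [0, 0, 0, 0, 0, 0], [0, 0, 0, 0, 0, 0]]
  fingers: 0

```text
time: 12.07
tool_pos: [0.4665, -0.084, 0.0802]
tool_rot: [-0.623, -0.335, -0.335, 0.623]
contact_force: [0.3, -0.2, -0.0]
gripper_width: 0.996
```

```bash
python3 st.py;python3 look.py 7 medium medium_line medium_rim
```

```text
12.07 j [-0.009 -0.103  2.118 -0.632  1.199  0.249] p [ 0.4665 -0.084   0.0802] F [ 0.3 -0.2 -0. ] g 0.996
[[-0.     1.     0.   ]
 [-0.551  0.    -0.835]
 [-0.835 -0.     0.551]]
grasp pt [ 0.4665 -0.0736  0.0961]
medium [([0.4632, -0.0753, 0.0029], 0.98), ([0.4618, -0.0777, 0.0753], 0.15)] []
medium_line [([0.4628, -0.0734, 0.0744], 0.74)] [([0.5205, 0.195, 0.106], 0.54)]
medium_rim [([0.4617, -0.0721, 0.1133], 0.56)] []
```

View pics/top7z.png

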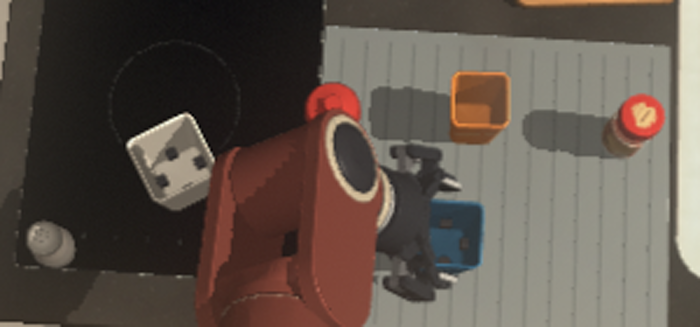

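The blue beaker stands free; its mouth is at zoom (458,235) in the top picture and its foot at about (0.463,-0.075). I'll back out along the fingers, then point the tool down over it.

Emit:
send_rows:
  motion:
    - [[0, 0.8, 1.2, 0, 0, 0], [0, 1.1, 1.7, 0, 0, 0], [0, 1.1, 1.7, 0, 0, 0], [0, 1.1, 1.7, 0, 0, 0], [0, 1.1, 1.7, 0, 0, 0], [0, 1.1, 1.7, 0, 0, 0], [0, 0, 0, 0, 0, 0], [0, 0, 0, 0, 0, 0]]

```text
time: 13.13
tool_pos: [0.4673, -0.0207, 0.1781]
tool_rot: [0.623, 0.336, 0.335, -0.622]
contact_force: [0.0, -0.4, -0.3]
gripper_width: 0.999
```

Emit:
send_rows:
  motion:
    - [[0, 0, 0.5, 0.117, 0, 0], [0, -1, 0.5, 0.117, 0, 0], [0, -1.5, 0.5, 0.117, 0, 0], [0, -1.5, 0, 0.117, 0, 0], [0, -1.3, 0, 0.116, 0, 0], [0, 0, 0, 0, 0, 0], [0, 0, 0, 0, 0, 0]]

```text
time: 13.72
tool_pos: [0.4655, -0.0766, 0.1906]
tool_rot: [-0.498, -0.501, -0.499, 0.502]
contact_force: [0.7, -0.2, -0.4]
gripper_width: 1.0
```

```bash
python3 st.py;python3 look.py 8 medium medium_line medium_rim
```

```text
13.72 j [-0.321 -0.298  2.002  0.     1.441 -0.315] p [ 0.4655 -0.0766  0.1906] F [ 0.7 -0.2 -0.4] g 1.0
[[-0.003  1.    -0.006]
 [ 0.001 -0.006 -1.   ]
 [-1.    -0.003 -0.001]]
grasp pt [ 0.4655 -0.0766  0.2096]
medium [([0.4647, -0.0752, 0.0043], 0.51)] []
medium_line [([0.4628, -0.0761, 0.0742], 0.54)] [([0.4644, -0.0718, 0.0789], 0.67)]
medium_rim [([0.4616, -0.0717, 0.1142], 0.74)] [([0.4602, -0.0721, 0.1194], 0.79)]
```

View pics/top8z.png

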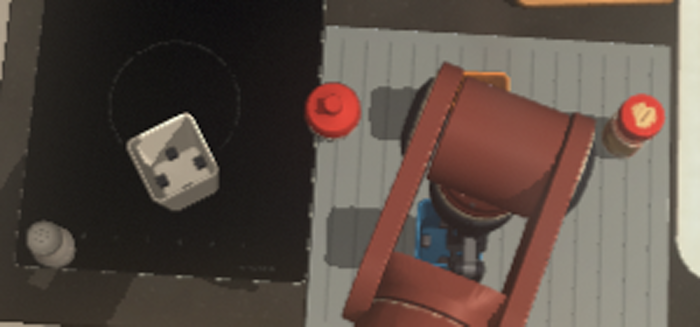

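View pics/side8z.png

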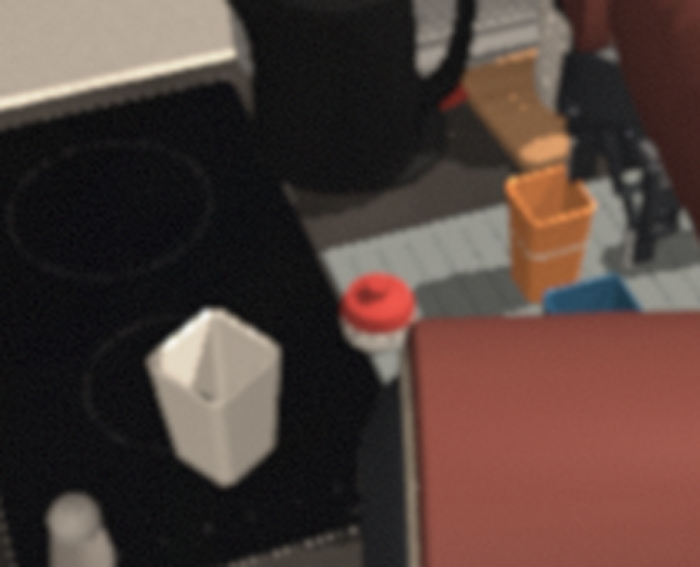

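In the side picture the blue mouth is at zoom (590,295), beside the orange one. The arm hides part of it in both views, but the estimates agree on about (0.463,-0.074). Descending to regrasp from above.

Emit:
send_rows:
  motion:
    - [[-0.3, 0.2, -1.2, 0, 0, 0], [0, 0, -1.5, 0, 0, 0], [0, 0, -1.5, 0, 0, 0], [0, 0, -1.5, 0, 0, 0], [0, 0, -1.5, 0, 0, 0], [0, 0, -1.5, 0, 0, 0], [0, 0, -1.2, 0, 0, 0], [0, 0, -0.9, 0, 0, 0], [0, 0, -0.5, 0, 0, 0], [0, 0, 0, 0, 0, 0], [0, 0, 0, 0, 0, 0]]

```text
time: 15.03
tool_pos: [0.4637, -0.072, 0.0795]
tool_rot: [0.5, 0.5, 0.5, -0.5]
contact_force: [-0.3, 0.7, 0.0]
gripper_width: 1.003
```

```bash
python3 st.py; python3 look.py 9 medium medium_rim
```

```text
15.03 j [-3.130e-01 -1.820e-01  2.101e+00  1.000e-03  1.222e+00 -3.140e-01] p [ 0.4637 -0.072   0.0795] F [-0.3  0.7  0. ] g 1.003
[[ 0.     1.     0.   ]
 [ 0.001  0.    -1.   ]
 [-1.     0.    -0.001]]
grasp pt [ 0.4637 -0.072   0.0985]
medium [([0.4614, -0.0764, 0.0039], 0.54)] []
medium_rim [([0.4627, -0.0709, 0.1122], 0.42)] []
```

View pics/side9z.png

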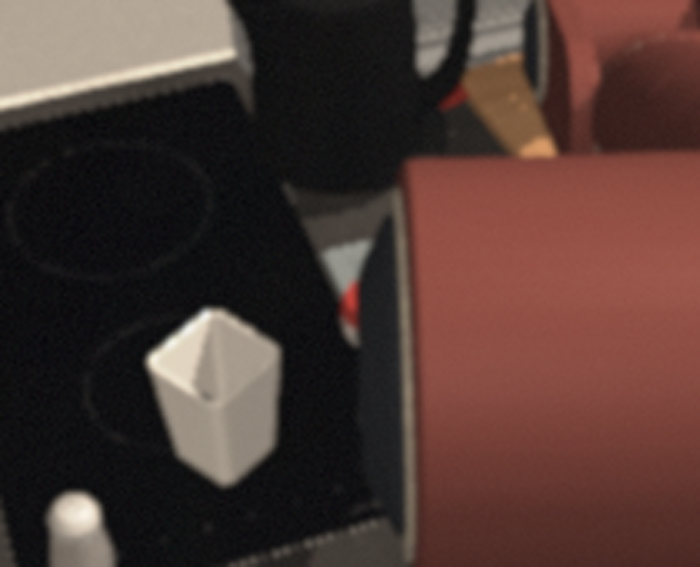

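The arm blocks the side view here, but the position matches the estimate and there is no contact force. Closing.

Emit:
send_rows:
  motion:
    - [[0, 0, 0, 0, 0, 0], [0, 0, 0, 0, 0, 0], [0, 0, 0, 0, 0, 0], [0, 0, 0, 0, 0, 0], [0, 0, 0, 0, 0, 0], [0, 0, 0, 0, 0, 0], [0, 0, 0, 0, 0, 0], [0, 0, 0, 0, 0, 0]]
  fingers: 1

```text
time: 16.0
tool_pos: [0.464, -0.0722, 0.08]
tool_rot: [0.5, 0.5, 0.5, -0.5]
contact_force: [-1.0, -1.1, 5.2]
gripper_width: 0.753
```

```bash
python3 st.py
```

```text
16.0 j [-3.140e-01 -1.820e-01  2.101e+00  1.000e-03  1.223e+00 -3.140e-01] p [ 0.464  -0.0722  0.08  ] F [-1.  -1.1  5.2] g 0.753
[[ 0.001  1.     0.   ]
 [ 0.001  0.    -1.   ]
 [-1.     0.001 -0.001]]
grasp pt [ 0.464  -0.0722  0.099 ]
```

Emit:
send_rows:
  motion:
    - [[0, 0, 0.8, 0, 0, 0], [0, 0, 1.5, 0, 0, 0], [0, 0, 2, 0, 0, 0], [0, 0, 2, 0, 0, 0], [0, 0, 2, 0, 0, 0], [0, 0, 2, 0, 0, 0], [0, 0, 2, 0, 0, 0], [0, 0, 1.2, 0, 0, 0], [0, 0, 0, 0, 0, 0]]

```text
time: 16.75
tool_pos: [0.4649, -0.0724, 0.2173]
tool_rot: [0.501, 0.501, 0.499, -0.499]
contact_force: [0.9, -0.0, -1.6]
gripper_width: 0.756
```

Emit:
send_rows:
  motion:
    - [[0.4, 2.0, 0, 0, 0, 0.045], [0.4, 2.0, 0, 0, 0, 0.045], [0.4, 2.0, 0, 0, 0, 0.045], [0.4, 2.0, 0, 0, 0, 0.045], [0.4, 2.0, 0, 0, 0, 0.045], [0.4, 2.0, 0, 0, 0, 0.045], [0.4, 2.0, 0, 0, 0, 0.045], [0.4, 2.0, 0, 0, 0, 0.045], [0.4, 2.0, 0, 0, 0, 0.045], [0.4, 2.0, 0, 0, 0, 0.045], [0.4, 2.0, 0, 0, 0, 0.045], [0.4, 2.0, 0, 0, 0, 0.046]]

```text
time: 17.75
tool_pos: [0.5106, 0.1689, 0.212]
tool_rot: [0.615, 0.347, 0.617, -0.348]
contact_force: [0.1, 0.2, -2.0]
gripper_width: 0.752
```

Emit:
send_rows:
  motion:
    - [[0.4, 1.7, 0, 0, 0, 0], [0.4, 1.7, 0, 0, 0, 0], [0, 0, 0, 0, 0, 0], [0, 0, 0, 0, 0, 0]]

```text
time: 18.08
tool_pos: [0.5186, 0.2022, 0.2123]
tool_rot: [0.615, 0.347, 0.617, -0.349]
contact_force: [-0.8, -0.4, -1.7]
gripper_width: 0.751
```

```bash
python3 st.py;python3 look.py 10 medium medium_line medium_rim large large_rim
```

```text
18.08 j [ 2.380e-01 -9.500e-02  1.791e+00  1.000e-03  1.450e+00 -3.050e-01] p [0.5186 0.2022 0.2123] F [-0.8 -0.4 -1.7] g 0.751
[[-0.004  0.856  0.516]
 [-0.     0.516 -0.856]
 [-1.    -0.003 -0.002]]
grasp pt [0.5187 0.2022 0.2313]
medium [([0.5992, -0.1023, 0.0066], 0.19)] [([0.5164, 0.1958, 0.1348], 0.62)]
medium_line [([0.5182, 0.1973, 0.2046], 0.61)] [([0.5219, 0.1975, 0.2071], 0.77)]
medium_rim [([0.5174, 0.2031, 0.2443], 0.6)] [([0.5189, 0.1997, 0.2484], 0.91), ([0.6031, 0.0495, 0.0073], 0.74)]
large [([0.5228, 0.2059, 0.0044], 0.54)] [([0.5221, 0.2006, 0.0032], 0.68)]
large_rim [] []
```

View pics/top10z.png

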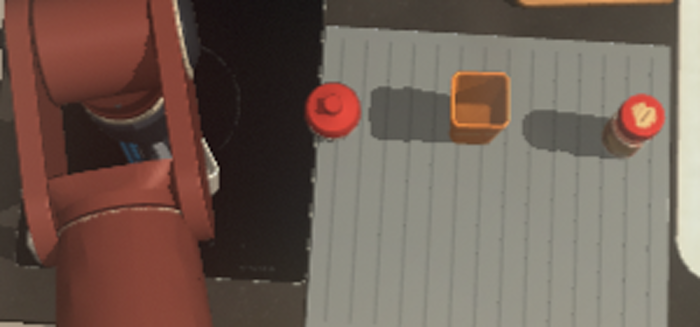

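View pics/side10z.png

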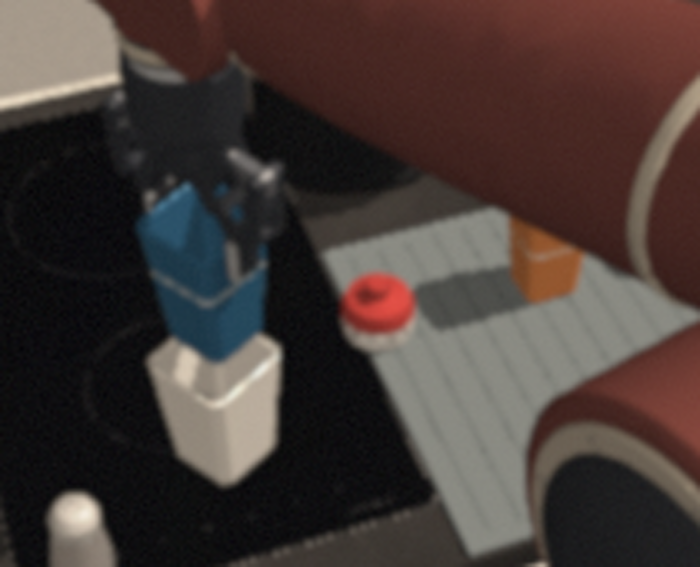

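The blue beaker hangs upright above the large one in the side picture: its foot corner is at zoom (220,357) and the large mouth is centred at (214,350). I'll refine the relative offset in that one camera.

```bash
cat > f2.py <<'E'
from h import *
from f1 import cmask
import sys
f=cv2.imread(f'pics/side{sys.argv[1]}.png'); z=float(sys.argv[2]); x,y,yw=map(float,sys.argv[3:6]); box=tuple(map(int,sys.argv[6].split(',')))
m=cmask(f,'b',box); hull=cv2.convexHull(np.argwhere(m)[:,::-1].astype(np.int32)); h=np.zeros((420,560),np.uint8); cv2.fillConvexPoly(h,hull,1); h=h>0
print(m.sum(),h.sum())
tool=manip.state()['tool_pos']
def f_(v,shape=(.05,.066,.11)):
    Rm=R.from_euler('z',v[2])*R.from_euler('xy',[v[3],v[4]])
    return 1-iou({'side':h},Rm.apply(frustum(*shape))+np.array([v[0],v[1],z]))
for tilt in (0,1):
    if tilt: g=f_; x0=np.r_[r.x,0,0]
    else: g=lambda v:f_(np.r_[v,0,0]); x0=np.array([x,y,yw])
    S=np.vstack([x0]+[x0+np.eye(len(x0))[i]*[.005,.005,.1,.05,.05][i] for i in range(len(x0))])
    r=minimize(g,x0,method='Nelder-Mead',options=dict(initial_simplex=S,xatol=1e-4,fatol=1e-4,maxiter=400)); print(1-r.fun,r.x.round(4))
E
python3 f2.py 10 .137 .5195 .2005 .541 195,165,250,235
```

```text
1176 1425
0.7657952069716776 [0.5172 0.2018 0.5476]
0.8980807412309728 [ 0.5291  0.1943  0.2945 -0.2784 -0.1337]
```

```bash
cat > ov.py <<'E'
from h import *
def wire(img,cam,P,col,k,o):
    uv=[tuple(int(v) for v in (proj(cam,p)-o)*k) for p in P]
    for a,b in [(0,1),(1,3),(3,2),(2,0),(4,5),(5,7),(7,6),(6,4),(0,4),(1,5),(2,6),(3,7)]: cv2.line(img,uv[a],uv[b],col,1,cv2.LINE_AA)
def pose(shape,x,y,z,yw,rx=0,ry=0): return (R.from_euler('z',yw)*R.from_euler('xy',[rx,ry])).apply(frustum(*shape))+np.array([x,y,z])
def crop(cam,n,b,k):
    f=cv2.imread(f'pics/{cam}{n}.png')[b[1]:b[3],b[0]:b[2]]; return cv2.resize(f,None,fx=k,fy=k,interpolation=cv2.INTER_CUBIC)
L=(.057,.072,.105); M=(.05,.066,.11); S=(.046,.058,.1)
E
python3 - <<'E'
from ov import *
b=(190,160,260,275);k=5
f=crop('side',10,b,k)
g=f.copy()
wire(g,'side',pose(L,.5225,.202,.005,.541),(0,255,0),k,b[:2])
wire(g,'side',pose(M,.5195,.2005,.137,.541),(0,0,255),k,b[:2])
cv2.imwrite('pics/ov10.png',np.hstack([f,g]))
E
```

```text
(no output)
```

View pics/ov10.png

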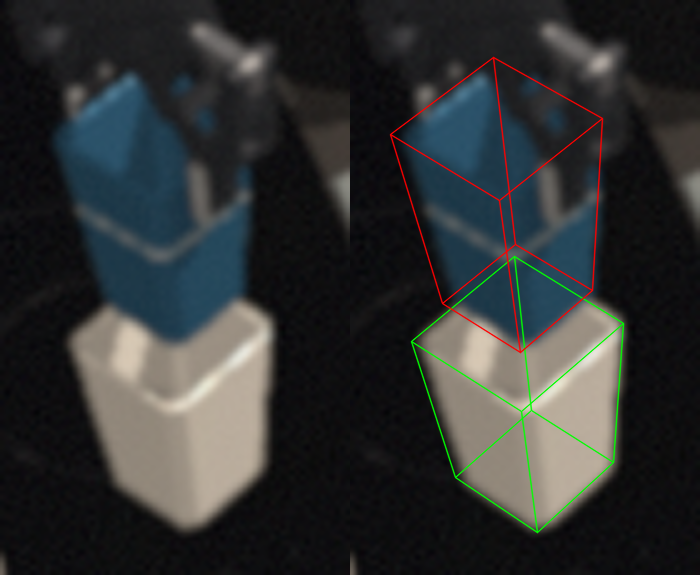

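Run:
```python
from ov import *
from scipy.optimize import least_squares
b=np.array((190,160));k=5
pts=[('l',(-1,1),70,(76,207)),('l',(-1,-1),70,(162,260)),('l',(1,-1),70,(248,195)),('f',(-1,-1),0,(178,343)),('f',(-1,1),0,(105,297)),('r',(-1,1),110,(55,138)),('r',(1,1),110,(133,73))]
def P(v,z,s,ins):
    hw=(50+16*z/110)/2-ins
    return (R.from_euler('z',v[3])*R.from_euler('xy',v[4:6])).apply([s[0]*hw/1000,s[1]*hw/1000,z/1000])+v[:3]
for ins in (1,2,3):
    f=lambda v:np.concatenate([(proj('side',P(v,z,s,ins))-(np.array(p)/k+b)) for _,s,z,p in pts]+[[(v[2]-.137)/.003,v[4]/.1,v[5]/.1]])
    r=least_squares(f,[.5195,.2005,.137,.541,0,0]); v=r.x
    print(ins,r.cost.round(2),v.round(4),'rim',( (R.from_euler('z',v[3])*R.from_euler('xy',v[4:6])).apply([0,0,.11])+v[:3]).round(4)); 
    if ins==2: print(r.fun.round(1))
    if ins==2:
        f=crop('side',10,(190,160,260,275),k)
        wire(f,'side',pose(M,v[0],v[1],v[2],v[3],v[4],v[5]),(0,0,255),k,b); cv2.imwrite('pics/ov10b.png',f)
```

```text
1 12.36 [ 0.5227  0.1966  0.135  -1.0121  0.0347 -0.0564] rim [0.5162 0.1998 0.2448]
2 8.82 [ 0.5219  0.1973  0.1358 -1.0091  0.0384 -0.056 ] rim [0.5151 0.2003 0.2456]
[-1.1 -0.4  0.4  0.4 -0.3 -1.7 -0.2  0.8 -0.2  0.8 -1.   1.5  2.3 -1.6
 -0.4  0.4 -0.6]
3 7.12 [ 0.5211  0.1981  0.1366 -1.0064  0.0411 -0.0551] rim [0.514  0.2008 0.2463]
```

View pics/ov10b.png

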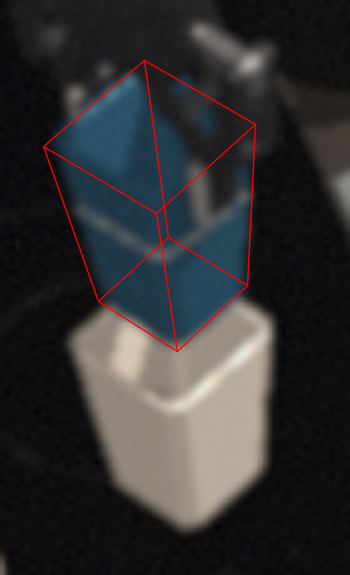

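The overlay shows the blue foot about 4 mm short in y, with perhaps 2–4° of tilt towards the camera. I'll centre the foot and lower partway, watching the force.

Emit:
send_rows:
  motion:
    - [[0.2, 0.4, 0, 0, 0, 0], [0, 0, -1, 0, 0, 0], [0, 0, -1, 0, 0, 0], [0, 0, -1, 0, 0, 0], [0, 0, -0.5, 0, 0, 0], [0, 0, 0, 0, 0, 0], [0, 0, 0, 0, 0, 0]]

```text
time: 19.27
tool_pos: [0.521, 0.2059, 0.1782]
tool_rot: [0.615, 0.348, 0.616, -0.348]
contact_force: [-0.6, 0.0, -1.6]
gripper_width: 0.757
```

```bash
python3 st.py;python3 look.py 11 medium medium_line medium_rim
python3 - <<'E'
from ov import *
cv2.imwrite('pics/c11.png',crop('side',11,(190,160,260,275),5))
E
```

```text
19.27 j [ 2.430e-01 -6.100e-02  1.817e+00  1.000e-03  1.389e+00 -2.980e-01] p [0.521  0.2059 0.1782] F [-0.6  0.  -1.6] g 0.757
[[-0.002  0.857  0.515]
 [ 0.     0.515 -0.857]
 [-1.    -0.002 -0.002]]
grasp pt [0.5211 0.2059 0.1972]
medium [] [([0.5207, 0.2035, 0.1048], 0.79)]
medium_line [([0.5199, 0.2012, 0.1726], 0.43)] [([0.5248, 0.2034, 0.1749], 0.72), ([0.6015, -0.1, 0.0059], 0.52)]
medium_rim [([0.5914, -0.2623, 0.0021], 0.71), ([0.5187, 0.2085, 0.2105], 0.58)] [([0.5194, 0.2042, 0.2156], 0.95)]
```

View pics/c11.png

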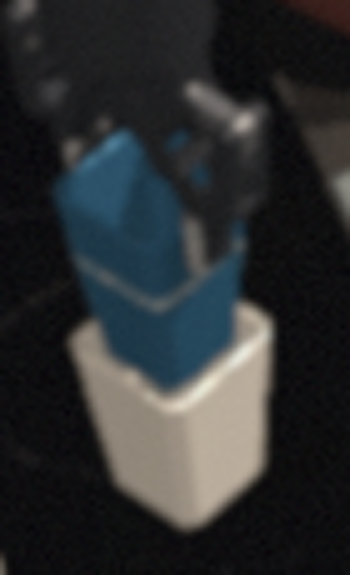

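The foot has entered the mouth: the blue foot spans zoom columns 105–235 inside the mouth at 75–268, so it is centred and there is no contact force. Continuing down.

Emit:
send_rows:
  motion:
    - [[0, 0, -0.8, 0, 0, 0], [0, 0, -0.8, 0, 0, 0], [0, 0, -0.8, 0, 0, 0], [0, 0, -0.8, 0, 0, 0], [0, 0, 0, 0, 0, 0], [0, 0, 0, 0, 0, 0]]

```text
time: 20.17
tool_pos: [0.5208, 0.2058, 0.1459]
tool_rot: [0.614, 0.348, 0.616, -0.349]
contact_force: [-0.2, 0.9, -1.4]
gripper_width: 0.758
```

```bash
python3 st.py;python3 look.py 12 medium medium_line medium_rim
python3 - <<'E'
from ov import *
cv2.imwrite('pics/c12.png',crop('side',12,(190,160,260,275),5))
E
```

```text
20.17 j [ 2.430e-01 -3.200e-02  1.844e+00  1.000e-03  1.332e+00 -2.980e-01] p [0.5208 0.2058 0.1459] F [-0.2  0.9 -1.4] g 0.758
[[-0.003  0.857  0.515]
 [ 0.     0.515 -0.857]
 [-1.    -0.002 -0.002]]
grasp pt [0.5208 0.2058 0.1649]
medium [] [([0.52, 0.2027, 0.0691], 0.66)]
medium_line [([0.5177, 0.2013, 0.1424], 0.5)] [([0.5223, 0.2033, 0.1409], 0.72)]
medium_rim [([0.5199, 0.2092, 0.1763], 0.39)] [([0.5197, 0.2055, 0.1817], 0.56)]
```

View pics/c12.png

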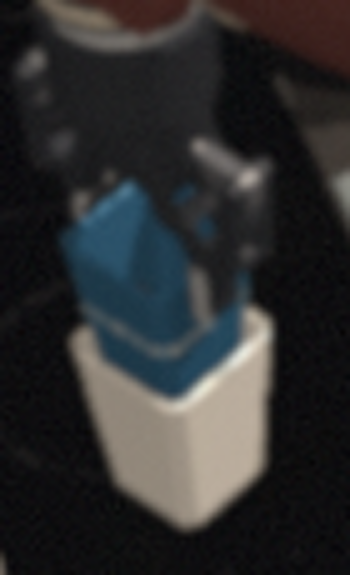

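Emit:
send_rows:
  motion:
    - [[0, 0, -0.6, 0, 0, 0], [0, 0, -0.6, 0, 0, 0], [0, 0, -0.6, 0, 0, 0], [0, 0, 0, 0, 0, 0], [0, 0, 0, 0, 0, 0]]

```text
time: 20.98
tool_pos: [0.5209, 0.2058, 0.1281]
tool_rot: [0.615, 0.348, 0.616, -0.349]
contact_force: [-0.2, 0.8, -1.8]
gripper_width: 0.754
```

Emit:
send_rows:
  motion:
    - [[0, 0, -0.3, 0, 0, 0], [0, 0, 0, 0, 0, 0], [0, 0, 0, 0, 0, 0]]

```text
time: 21.23
tool_pos: [0.5216, 0.206, 0.1263]
tool_rot: [0.615, 0.348, 0.616, -0.348]
contact_force: [0.3, -0.4, -0.7]
gripper_width: 0.747
```

Emit:
send_rows:
  motion:
    - [[0, 0, -0.2, 0, 0, 0], [0, 0, 0, 0, 0, 0], [0, 0, 0, 0, 0, 0]]

```text
time: 21.48
tool_pos: [0.5215, 0.206, 0.1243]
tool_rot: [0.615, 0.348, 0.616, -0.348]
contact_force: [-0.8, -0.1, -1.4]
gripper_width: 0.755
```

```bash
python3 st.py;python3 look.py 13 medium medium_line medium_rim
python3 - <<'E'
from ov import *
cv2.imwrite('pics/c13.png',crop('side',13,(190,160,260,275),5))
E
```

```text
21.48 j [ 2.430e-01 -9.000e-03  1.860e+00  1.000e-03  1.291e+00 -2.980e-01] p [0.5215 0.206  0.1243] F [-0.8 -0.1 -1.4] g 0.755
[[-0.001  0.857  0.515]
 [ 0.001  0.515 -0.857]
 [-1.    -0.    -0.001]]
grasp pt [0.5215 0.206  0.1433]
medium [] [([0.5205, 0.2005, 0.0465], 0.58)]
medium_line [] [([0.5238, 0.2003, 0.1223], 0.79)]
medium_rim [] [([0.523, 0.2053, 0.1603], 0.94), ([0.604, 0.049, 0.0037], 0.5)]
```

View pics/c13.png

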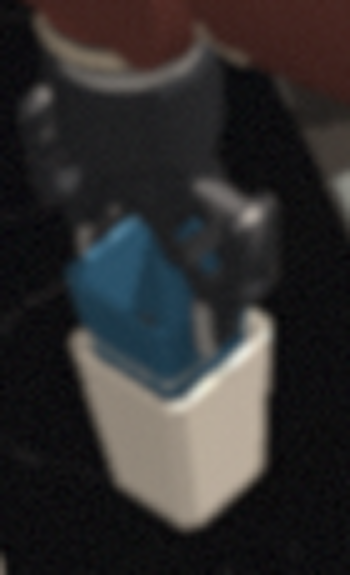

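The line now shows just above the rim, with the front corner at zoom (165,388) against the rim corner at (175,405). That agrees with about 9 mm to go. Using small pushes now.

Emit:
send_rows:
  motion:
    - [[0, 0, -0.2, 0, 0, 0], [0, 0, 0, 0, 0, 0], [0, 0, 0, 0, 0, 0]]

```text
time: 22.13
tool_pos: [0.5219, 0.2061, 0.1228]
tool_rot: [0.615, 0.349, 0.615, -0.348]
contact_force: [0.7, 0.2, 0.0]
gripper_width: 0.755
```

Emit:
send_rows:
  motion:
    - [[0, 0, -0.2, 0, 0, 0], [0, 0, 0, 0, 0, 0], [0, 0, 0, 0, 0, 0]]

```text
time: 22.38
tool_pos: [0.5221, 0.2061, 0.1213]
tool_rot: [0.615, 0.349, 0.615, -0.348]
contact_force: [-0.5, -0.3, 4.5]
gripper_width: 0.753
```

Emit:
send_rows:
  motion:
    - [[0, 0, -0.2, 0, 0, 0], [0, 0, 0, 0, 0, 0], [0, 0, 0, 0, 0, 0]]

```text
time: 22.63
tool_pos: [0.5221, 0.2061, 0.1193]
tool_rot: [0.615, 0.349, 0.615, -0.348]
contact_force: [-1.9, -0.9, 5.5]
gripper_width: 0.751
```

Rib contact starts near TCP z=0.123, as predicted, so level should be at about 0.115.

Emit:
send_rows:
  motion:
    - [[0, 0, -0.2, 0, 0, 0], [0, 0, 0, 0, 0, 0], [0, 0, 0, 0, 0, 0]]

```text
time: 22.88
tool_pos: [0.5221, 0.2061, 0.1175]
tool_rot: [0.615, 0.349, 0.615, -0.348]
contact_force: [-2.1, 0.4, 6.7]
gripper_width: 0.748
```

Emit:
send_rows:
  motion:
    - [[0, 0, -0.15, 0, 0, 0], [0, 0, 0, 0, 0, 0], [0, 0, 0, 0, 0, 0]]

```text
time: 23.13
tool_pos: [0.5221, 0.2061, 0.1162]
tool_rot: [0.615, 0.349, 0.615, -0.348]
contact_force: [-2.0, -0.7, 7.2]
gripper_width: 0.756
```

```bash
python3 st.py;python3 look.py 14 medium medium_line medium_rim
python3 - <<'E'
from ov import *
cv2.imwrite('pics/c14.png',crop('side',14,(190,160,260,275),5))
E
```

```text
23.13 j [ 2.430e-01  1.000e-03  1.865e+00  1.000e-03  1.275e+00 -2.980e-01] p [0.5221 0.2061 0.1162] F [-2.  -0.7  7.2] g 0.756
[[ 0.001  0.857  0.515]
 [ 0.001  0.515 -0.857]
 [-1.     0.001 -0.   ]]
grasp pt [0.5221 0.2061 0.1352]
medium [] [([0.5214, 0.2037, 0.0404], 0.59)]
medium_line [] [([0.5223, 0.2055, 0.1107], 0.95)]
medium_rim [([0.5228, 0.1998, 0.0043], 0.2)] [([0.5217, 0.2064, 0.1531], 0.85)]
```

View pics/c14.png

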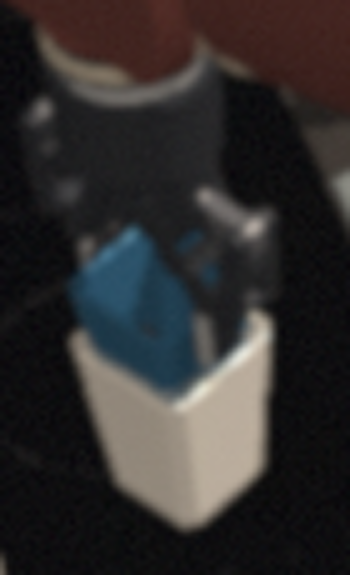

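Run:
```python
from ov import *
b=(195,195,255,270);k=8
f=crop('side',14,b,k); o=[]
for z in (.040,.0435):
    g=f.copy(); wire(g,'side',pose(L,.5235,.202,.005,.541),(0,255,0),k,b[:2]); wire(g,'side',pose(M,.5225,.203,z,.541),(0,0,255),k,b[:2]); o.append(g)
cv2.imwrite('pics/ov14.png',np.hstack([crop('side',14,b,6.6)[:495] if 0 else cv2.resize(f,None,fx=.55,fy=.55)]+[cv2.resize(x,None,fx=.55,fy=.55) for x in o]))
cv2.imwrite('pics/ov14f.png',f)
```

```text
(no output)
```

View pics/ov14.png

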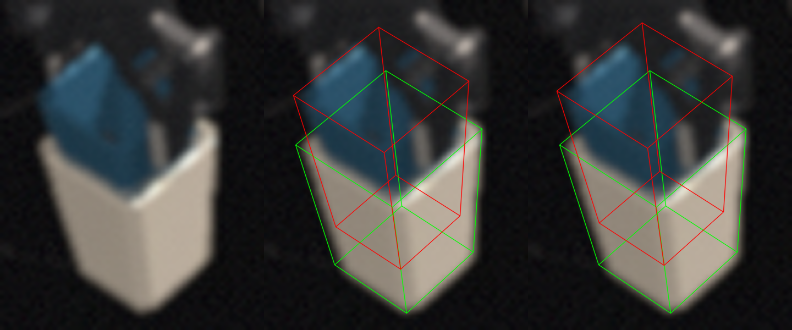

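View pics/ov14f.png

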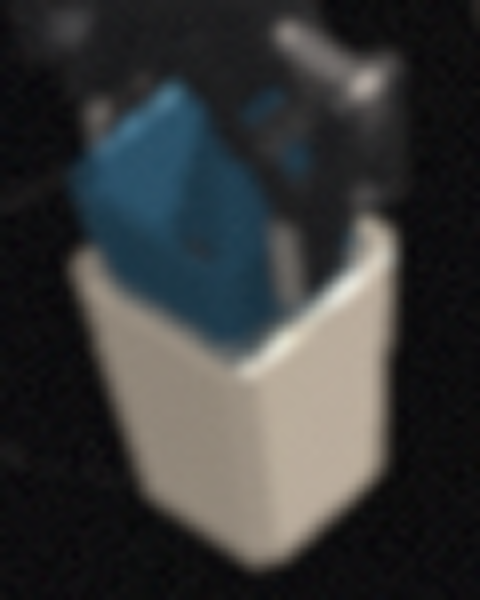

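Run:
```python
from ov import *
tc={10:(.5186,.2022,.2123),12:(.5208,.2058,.1459),13:(.5215,.206,.1243),14:(.5221,.2061,.1162)}
o=[]
for n,p in tc.items():
    f=cv2.imread(f'pics/side{n}.png'); c=proj('side',p); c2=proj('side',(p[0],p[1],p[2]+.05)); s=6*20/np.linalg.norm(c2-c)
    A=np.float32([[s,0,97-s*c[0]],[0,s,150-s*c[1]]]); g=cv2.warpAffine(f,A,(195,300),flags=cv2.INTER_CUBIC)
    for y in range(0,300,25): cv2.line(g,(0,y),(6,y),(0,255,255),1)
    cv2.line(g,(0,60),(194,60),(0,255,255),1);o.append(g)
cv2.imwrite('pics/slip.png',cv2.resize(np.hstack(o),None,fx=1,fy=1))
```

```text
(no output)
```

View pics/slip.png

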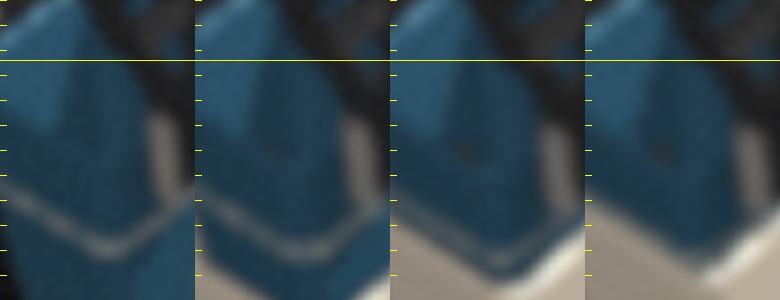

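Grip slip looks negligible: the line-to-fingertip distance stays constant across frames. Pushing the last millimetre or so, to the geometric level.

Emit:
send_rows:
  motion:
    - [[0, 0, -0.15, 0, 0, 0], [0, 0, 0, 0, 0, 0], [0, 0, 0, 0, 0, 0]]

```text
time: 23.78
tool_pos: [0.5222, 0.2061, 0.1149]
tool_rot: [0.616, 0.349, 0.615, -0.348]
contact_force: [-2.2, -1.4, 8.5]
gripper_width: 0.753
```

```bash
python3 st.py;python3 look.py 15 medium medium_line medium_rim large_rim; sleep 0; python3 -c "
from h import *
print(lm('medium','side'),lm('medium_line','side'),lm('medium_rim','side'),manip.state()['contact_force'])"
```

```text
23.78 j [ 2.430e-01  2.000e-03  1.866e+00  1.000e-03  1.273e+00 -2.980e-01] p [0.5222 0.2061 0.1149] F [-2.2 -1.4  8.5] g 0.753
[[ 0.001  0.857  0.515]
 [ 0.001  0.515 -0.857]
 [-1.     0.001 -0.   ]]
grasp pt [0.5222 0.2061 0.1339]
medium [] [([0.5199, 0.2042, 0.0426], 0.6)]
medium_line [] [([0.5257, 0.2068, 0.1126], 0.55)]
medium_rim [] [([0.5219, 0.2041, 0.1519], 0.92)]
large_rim [] [([0.5212, 0.1999, 0.1108], 0.81), ([0.5247, 0.2061, 0.1124], 0.23)]
[([0.5199, 0.2042, 0.0426], 0.6)] [([0.5257, 0.2068, 0.1126], 0.55)] [([0.5219, 0.2041, 0.1519], 0.92)] [-1.91295159 -0.42972795  7.51358979]
```

Emit:
send_rows:
  motion:
    - [[0, 0, -0.08, 0, 0, 0], [0, 0, 0, 0, 0, 0], [0, 0, 0, 0, 0, 0]]

```text
time: 24.68
tool_pos: [0.5222, 0.2061, 0.1142]
tool_rot: [0.616, 0.349, 0.615, -0.348]
contact_force: [-2.3, -2.1, 9.0]
gripper_width: 0.756
```

Emit:
send_rows:
  motion:
    - [[0, 0, 0, 0, 0, 0], [0, 0, 0, 0, 0, 0], [0, 0, 0, 0, 0, 0], [0, 0, 0, 0, 0, 0], [0, 0, 0, 0, 0, 0], [0, 0, 0, 0, 0, 0]]
  fingers: 0

```text
time: 25.18
tool_pos: [0.5214, 0.2059, 0.1121]
tool_rot: [0.615, 0.348, 0.616, -0.348]
contact_force: [-0.7, 0.1, 0.6]
gripper_width: 1.0
```

Emit:
send_rows:
  motion:
    - [[0, 0, 1, 0, 0, 0], [0, 0, 1.5, 0, 0, 0], [0, 0, 1.5, 0, 0, 0], [0, 0, 2, 0, 0, 0], [0, 0, 2, 0, 0, 0], [0, 0, 2, 0, 0, 0], [0, 0, 2, 0, 0, 0], [0.3, -3, 0.5, 0, 0, -0.045], [0.5, -3, 0, 0, 0, -0.09], [0.5, -3, 0, 0, 0, -0.09], [0.5, -3, 0, 0, 0, -0.09], [0.5, -3, 0, 0, 0, -0.09]]

```text
time: 26.18
tool_pos: [0.5447, 0.0547, 0.2387]
tool_rot: [0.532, 0.466, 0.532, -0.465]
contact_force: [0.3, 0.1, 0.6]
gripper_width: 0.997
```

Emit:
send_rows:
  motion:
    - [[0.5, -3, 0, 0, 0, -0.09], [0.5, -3, 0, 0, 0, -0.046], [0, 0, 0, 0, 0, 0]]

```text
time: 26.43
tool_pos: [0.5552, -0.0084, 0.2384]
tool_rot: [-0.499, -0.502, -0.498, 0.502]
contact_force: [0.4, 0.5, -0.1]
gripper_width: 1.0
```

```bash
python3 st.py;python3 look.py 16 medium medium_line medium_rim large_rim small small_rim
python3 - <<'E'
from ov import *
b=(195,185,255,270);k=7
f=crop('side',16,b,k); cv2.imwrite('pics/c16.png',f)
E
```

```text
26.43 j [-1.490e-01 -1.190e-01  1.768e+00 -1.000e-03  1.491e+00 -1.420e-01] p [ 0.5552 -0.0084  0.2384] F [ 0.4  0.5 -0.1] g 1.0
[[ 0.001  1.    -0.006]
 [-0.001 -0.006 -1.   ]
 [-1.     0.001  0.001]]
grasp pt [ 0.5552 -0.0084  0.2574]
medium [([0.5213, 0.2047, 0.0419], 0.94)] [([0.5225, 0.204, 0.0414], 0.71)]
medium_line [([0.5222, 0.2021, 0.1104], 0.89), ([0.59, -0.2642, 0.001], 0.47)] []
medium_rim [([0.521, 0.2081, 0.1459], 0.7)] [([0.6057, 0.0501, 0.0046], 0.73), ([0.5213, 0.2044, 0.1511], 0.71)]
large_rim [([0.5185, 0.2037, 0.1134], 0.5), ([0.6029, -0.0986, 0.0627], 0.39)] [([0.521, 0.1989, 0.1098], 0.7)]
small [([0.6021, -0.1055, 0.0059], 0.94)] []
small_rim [([0.6032, -0.0992, 0.1046], 0.93)] [([0.52, 0.1959, 0.0098], 0.58)]
```

View pics/c16.png

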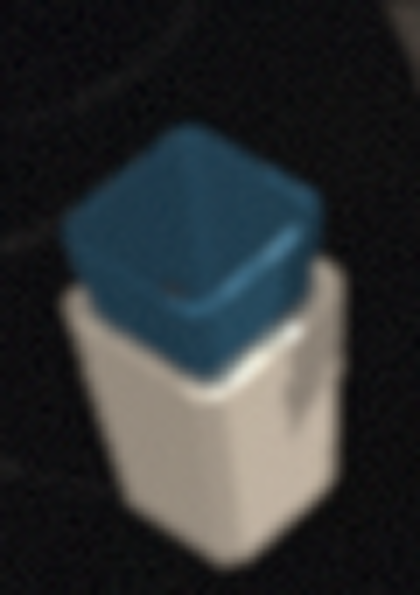

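View pics/top16z.png

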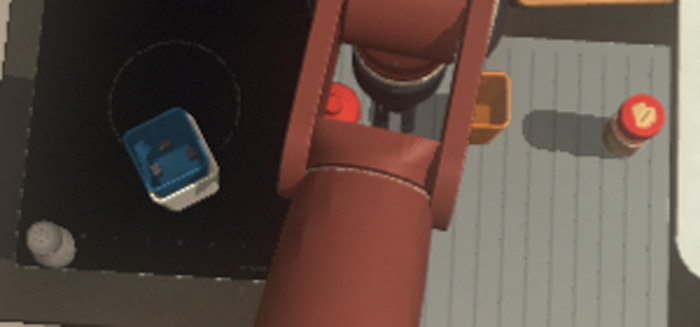

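```bash
python3 - <<'E'
from h import *
for n in (13,14,15,16):
    f=cv2.imread(f'pics/side{n}.png').astype(int)
    print(n)
    for c in (212,216,220):
        print(c,[tuple(f[r,c,[2,0]]) for r in range(224,246)] if 0 else ' '.join(f'{f[r,c,2]}/{f[r,c,0]}' for r in range(224,246)))
for c in (212,216,220):
  f=cv2.imread('pics/side16.png').astype(int)
E
python3 - <<'E'
import sys; sys.path.insert(0,'.')
from ov import *
# predicted rows for line & rim at those columns for foot z values
yaw=.541
for z in (.038,.040,.042):
    def sec(x,y,zz,hw): return [R.from_euler('z',yaw).apply([a*hw,b*hw,0])+np.array([x,y,zz]) for a,b in((-1,1),(-1,-1))]
    def row(S,c):
        a,b=[proj('side',p) for p in S]; t=(c-a[0])/(b[0]-a[0]); return a[1]+t*(b[1]-a[1])
    for c in (212,216,220): print(z,c,'line top/bot',[round(row(sec(.522,.203,z+h,.025+.008*h/.11),c),1) for h in(.0715,.0685)],'rim in/out',[round(row(sec(.523,.202,.11,w_),c),1) for w_ in(.033,.036)])
E
```

```text
13
212 28/72 27/71 30/73 30/71 37/74 51/79 62/84 62/85 72/86 108/104 138/121 150/128 149/126 146/123 146/123 144/122 145/123 145/121 145/123 145/122 146/123 144/121
216 32/77 33/75 30/72 29/72 28/71 29/72 32/73 45/77 60/83 70/88 67/86 89/93 126/114 148/127 150/126 147/123 145/123 144/122 146/123 145/122 146/123 145/122
220 35/63 36/73 34/78 31/77 29/73 30/73 31/74 30/73 32/75 40/75 53/80 63/86 61/84 69/84 104/101 136/120 150/127 150/126 146/123 145/122 146/122 145/123
14
212 34/77 30/72 30/72 28/71 28/71 31/73 38/74 55/80 85/95 116/111 143/126 151/128 148/125 145/123 146/124 145/123 145/122 144/122 145/122 145/121 146/123 144/121
216 33/80 33/80 33/77 31/75 30/73 28/71 29/71 28/71 32/72 47/75 75/88 106/105 134/119 150/129 150/127 146/123 145/122 146/123 145/122 144/122 145/122 145/123
220 32/68 32/61 38/62 35/69 36/77 31/76 31/74 32/75 29/72 28/73 32/73 40/75 59/83 84/94 114/109 141/125 152/129 150/127 146/122 145/121 145/122 145/121
15
212 34/81 27/72 31/73 31/72 28/71 29/72 34/72 52/78 87/94 123/112 148/128 154/131 149/126 146/124 143/121 145/121 144/122 145/123 145/122 144/121 145
[... 1102 characters left out ...]
at64(244.4), np.float64(245.9)]
0.04 212 line top/bot [np.float64(249.7), np.float64(250.6)] rim in/out [np.float64(251.4), np.float64(252.8)]
0.04 216 line top/bot [np.float64(246.3), np.float64(247.1)] rim in/out [np.float64(247.9), np.float64(249.3)]
0.04 220 line top/bot [np.float64(242.8), np.float64(243.6)] rim in/out [np.float64(244.4), np.float64(245.9)]
0.042 212 line top/bot [np.float64(249.1), np.float64(249.9)] rim in/out [np.float64(251.4), np.float64(252.8)]
0.042 216 line top/bot [np.float64(245.6), np.float64(246.5)] rim in/out [np.float64(247.9), np.float64(249.3)]
0.042 220 line top/bot [np.float64(242.2), np.float64(243.0)] rim in/out [np.float64(244.4), np.float64(245.9)]
```

```bash
cat > ln.py <<'E'
from ov import *
from scipy.optimize import least_squares
from scipy.special import erf
from scipy.stats import norm
def row(S,c):
    a,b=[proj('side',p) for p in S]; t=(c-a[0])/(b[0]-a[0]); return a[1]+t*(b[1]-a[1])
def sec(x,y,zz,hw,yaw): return [R.from_euler('z',yaw).apply([a*hw,b*hw,0])+np.array([x,y,zz]) for a,b in((1,1),(-1,1))]
cols=list(range(210,223)); fr=[13,14,15,16]
I={n:cv2.GaussianBlur(cv2.imread(f'pics/side{n}.png'),(1,1),0).astype(float)[...,2] for n in fr}
slope=(row(sec(.523,.202,.11,.033,.541),222)-row(sec(.523,.202,.11,.033,.541),210))/12
# shear-average columns along the rim slope
rr=np.arange(-10,6,.5)
def prof(n,s):
    out=[]
    for d in rr:
        out.append(np.mean([np.interp(236+s*(c-216)+d,np.arange(420),I[n][:,c]) for c in cols]))
    return np.array(out)
# pick slope by sharpest rim
s=max(np.arange(.5,1.0,.02),key=lambda s:np.abs(np.diff(prof(16,s))).max()); print('slope model',slope,'img',s)
P={n:prof(n,s) for n in fr}
def mdl(r0,rl,sg,bg,hi,A): return bg+(hi-bg)*norm.cdf((rr-r0)/sg)+A*norm.pdf((rr-rl)/sg)/sg*(norm.cdf((r0-rl)/.3))
def res(v):
    r0,sg,A=v[:3]; o=[]
    for i,n in enumerate(fr):
        rl,bg,hi=v[3+3*i:6+3*i]; o.append(mdl(r0,rl,sg,bg,hi,A)-P[n])
    return np.concatenate(o)
v0=[0,1,90]
for n,g in zip(fr,(-2.5,-1,-1,-.6)): v0+= [g,30,148]
r=least_squares(res,v0); v=r.x; print('r0 sg A',v[:3].round(2),'rms',np.sqrt(np.mean(r.fun**2)).round(2))
for i,n in enumerate(fr): print(n,'sep px',round(v[0]-v[3+3*i],2))
# model separation versus height above level
for h in (-.003,0,.003,.009):
    c=216; print(h,[round(row(sec(.523,.202,.11,.033,.541),c)-row(sec(.523+dx,.202+dy,.11+h,.0301,.541),c),2) for dx,dy in((0,0),(-.001,.001),(.001,-.001))])
E
python3 ln.py
```

```text
slope model 0.6414749860946595 img 0.6600000000000001
r0 sg A [-0.85  1.18 86.81] rms 2.44
13 sep px 2.48
14 sep px 0.79
15 sep px 0.24
16 sep px 0.26
-0.003 [np.float64(0.51), np.float64(-0.09), np.float64(1.1)]
0 [np.float64(1.26), np.float64(0.67), np.float64(1.86)]
0.003 [np.float64(2.03), np.float64(1.43), np.float64(2.62)]
0.009 [np.float64(3.56), np.float64(2.96), np.float64(4.16)]
```

The line-to-rim separation is consistent with level to within about 1 mm. Now the orange beaker. First I'll check the blue mouth pose.

Run:
```python
from ov import *
from f1 import cmask
I={c:cv2.imread(f'pics/{c}16.png') for c in('top','side')}
ms={'top':cmask(I['top'],'b',(175,165,230,225)),'side':cmask(I['side'],'b',(195,195,250,250))}
for s in (['top'],['side'],['top','side']):
    r=fit({a:ms[a] for a in s},(.0602,.066,.04),.522,.203,.11,[.45,.6]); print(s,r)
for c in('top',):
    b=(175,160,235,225);k=8; f=crop(c,16,b,k); wire(f,c,pose((.0602,.066,.04),.522,.203,.11,.541),(0,0,255),k,b[:2]); wire(f,c,pose(L,.523,.202,.005,.541),(0,255,0),k,b[:2]); cv2.imwrite('pics/ov16.png',f)
```

```text
['top'] (np.float64(0.8911088911088911), array([0.52074179, 0.2050261 , 0.53787848]))
['side'] (np.float64(0.8633663366336634), array([0.52750924, 0.2017198 , 0.44508296]))
['top', 'side'] (np.float64(0.8563381873489107), array([0.52209305, 0.20451731, 0.53381946]))
```

View pics/ov16.png

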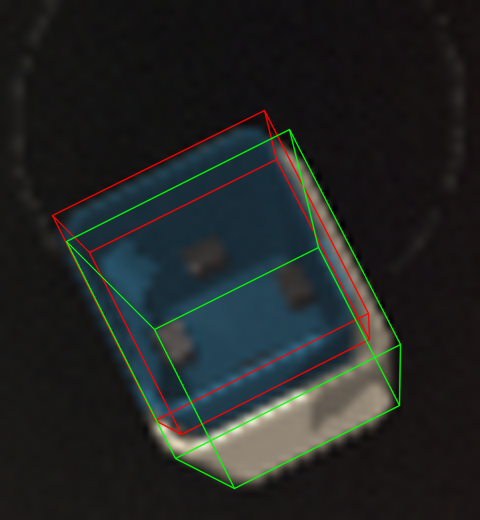

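The mouth fit matches the top picture (red wire), centred near (0.522,0.2035) with yaw about 0.54. Going to the orange beaker.

Emit:
send_rows:
  motion:
    - [[1.2, -2.3, 0, 0, 0, 0], [1.2, -2.3, 0, 0, 0, 0], [1.2, -2.3, 0, 0, 0, 0], [1.1, -2.3, 0, 0, 0, 0], [0, 0, -2, 0, 0, 0], [0, 0, -2, 0, 0, 0], [0, 0, 0, 0, 0, 0], [0, 0, 0, 0, 0, 0]]

```text
time: 27.8
tool_pos: [0.6006, -0.0958, 0.196]
tool_rot: [0.499, 0.5, 0.501, -0.5]
contact_force: [-0.1, 0.5, -0.4]
gripper_width: 1.0
```

```bash
python3 st.py;python3 look.py 17 small small_line small_rim
```

```text
27.8 j [-2.810e-01  3.900e-02  1.686e+00  1.000e-03  1.420e+00 -2.810e-01] p [ 0.6006 -0.0958  0.196 ] F [-0.1  0.5 -0.4] g 1.0
[[-0.003  1.    -0.   ]
 [ 0.002 -0.    -1.   ]
 [-1.    -0.003 -0.002]]
grasp pt [ 0.6007 -0.0958  0.215 ]
small [] []
small_line [] []
small_rim [] []
```

View pics/side17z.png

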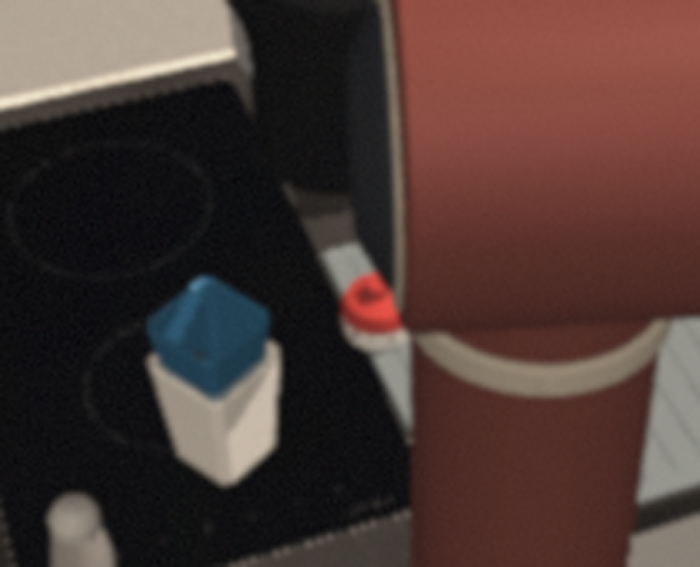

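The arm hides the orange beaker in both views, so I'm using the earlier two-view estimate (0.602,-0.100). The blue beaker stays nested at zoom (210,335).

Emit:
send_rows:
  motion:
    - [[0.1, -0.4, -1.5, 0, 0, 0], [0, 0, -1.5, 0, 0, 0], [0, 0, -1.5, 0, 0, 0], [0, 0, -1.5, 0, 0, 0], [0, 0, -1.5, 0, 0, 0], [0, 0, -1.5, 0, 0, 0], [0, 0, -1.5, 0, 0, 0], [0, 0, -1.2, 0, 0, 0], [0, 0, -0.8, 0, 0, 0], [0, 0, 0, 0, 0, 0], [0, 0, 0, 0, 0, 0]]

```text
time: 29.12
tool_pos: [0.6025, -0.1, 0.0725]
tool_rot: [0.5, 0.5, 0.5, -0.5]
contact_force: [-1.0, 0.3, 0.2]
gripper_width: 1.001
```

Emit:
send_rows:
  motion:
    - [[0, 0, 0, 0, 0, 0], [0, 0, 0, 0, 0, 0], [0, 0, 0, 0, 0, 0], [0, 0, 0, 0, 0, 0], [0, 0, 0, 0, 0, 0], [0, 0, 0, 0, 0, 0], [0, 0, 0, 0, 0, 0], [0, 0, 0, 0, 0, 0], [0, 0, 0, 0, 0, 0], [0, 0, 0, 0, 0, 0]]
  fingers: 1

```text
time: 29.95
tool_pos: [0.6037, -0.1004, 0.0743]
tool_rot: [0.501, 0.501, 0.499, -0.499]
contact_force: [0.1, -0.6, 6.1]
gripper_width: 0.66
```

```bash
python3 st.py
```

```text
29.95 j [-2.870e-01  1.650e-01  1.767e+00  1.000e-03  1.207e+00 -2.870e-01] p [ 0.6037 -0.1004  0.0743] F [ 0.1 -0.6  6.1] g 0.66
[[ 0.003  1.    -0.   ]
 [ 0.    -0.    -1.   ]
 [-1.     0.003 -0.   ]]
grasp pt [ 0.6037 -0.1004  0.0933]
```

Emit:
send_rows:
  motion:
    - [[0, 0, 0.8, 0, 0, 0], [0, 0, 1.5, 0, 0, 0], [0, 0, 2.2, 0, 0, 0], [0, 0, 2.5, 0, 0, 0], [0, 0, 2.5, 0, 0, 0], [0, 0, 2.5, 0, 0, 0], [0, 0, 2.5, 0, 0, 0], [0, 0, 2, 0, 0, 0], [0, 0, 1, 0, 0, 0], [0, 0, 0, 0, 0, 0]]

```text
time: 30.78
tool_pos: [0.6037, -0.1003, 0.2507]
tool_rot: [0.501, 0.501, 0.499, -0.499]
contact_force: [1.0, 1.0, -0.5]
gripper_width: 0.662
```

Emit:
send_rows:
  motion:
    - [[-0.6, 2.2, 0, 0, 0, 0.045], [-0.6, 2.2, 0, 0, 0, 0.045], [-0.6, 2.2, 0, 0, 0, 0.045], [-0.6, 2.2, 0, 0, 0, 0.045], [-0.6, 2.2, 0, 0, 0, 0.045], [-0.6, 2.2, 0, 0, 0, 0.045], [-0.6, 2.2, 0, 0, 0, 0.045], [-0.6, 2.2, 0, 0, 0, 0.045], [-0.6, 2.2, 0, 0, 0, 0.045], [-0.6, 2.2, 0, 0, 0, 0.045], [-0.6, 2.2, 0, 0, 0, 0.045], [-0.6, 2.2, 0, 0, 0, 0.046]]

```text
time: 31.78
tool_pos: [0.529, 0.1648, 0.2448]
tool_rot: [0.614, 0.347, 0.617, -0.348]
contact_force: [-0.1, -0.5, -1.0]
gripper_width: 0.663
```

Emit:
send_rows:
  motion:
    - [[-0.5, 2.2, 0, 0, 0, 0], [-0.4, 1.7, 0, 0, 0, 0], [0, 0, 0, 0, 0, 0], [0, 0, 0, 0, 0, 0], [0, 0, 0, 0, 0, 0]]

```text
time: 32.2
tool_pos: [0.521, 0.2024, 0.246]
tool_rot: [0.615, 0.348, 0.616, -0.349]
contact_force: [-0.3, -0.0, -0.6]
gripper_width: 0.663
```

```bash
python3 st.py;python3 look.py 18 small small_line small_rim medium medium_rim
python3 - <<'E'
from ov import *
cv2.imwrite('pics/c18.png',crop('side',18,(190,130,260,260),4.5))
E
```

```text
32.2 j [ 0.237 -0.111  1.749  0.     1.507 -0.304] p [0.521  0.2024 0.246 ] F [-0.3 -0.  -0.6] g 0.663
[[-0.003  0.857  0.515]
 [-0.     0.515 -0.857]
 [-1.    -0.002 -0.001]]
grasp pt [0.5211 0.2024 0.265 ]
small [([0.5182, 0.2023, 0.177], 0.47)] [([0.5202, 0.1965, 0.1768], 0.65)]
small_line [([0.5186, 0.2006, 0.2365], 0.63)] [([0.5196, 0.2014, 0.2387], 0.95)]
small_rim [([0.5221, 0.202, 0.2776], 0.44)] [([0.5197, 0.2032, 0.2754], 0.56)]
medium [([0.5227, 0.2022, 0.0379], 0.58)] [([0.5172, 0.2026, 0.0395], 0.82)]
medium_rim [] [([0.5237, 0.2045, 0.1498], 0.87), ([0.6034, 0.0475, 0.0069], 0.66)]
```

View pics/c18.png

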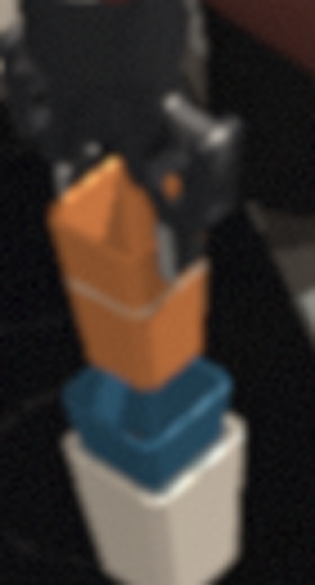

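The orange beaker hangs above the blue mouth: its foot is at zoom (150,388) and the mouth is centred near (150,400). Nudging by +2 mm in x and y and lowering.

Emit:
send_rows:
  motion:
    - [[0.2, 0.2, 0, 0, 0, 0], [0, 0, -1, 0, 0, 0], [0, 0, -1, 0, 0, 0], [0, 0, -1, 0, 0, 0], [0, 0, -0.5, 0, 0, 0], [0, 0, 0, 0, 0, 0], [0, 0, 0, 0, 0, 0]]

```text
time: 33.38
tool_pos: [0.5231, 0.2049, 0.2115]
tool_rot: [0.615, 0.348, 0.616, -0.348]
contact_force: [0.3, -0.1, -0.9]
gripper_width: 0.661
```

```bash
python3 st.py;python3 look.py 19 small small_line small_rim medium medium_rim
python3 - <<'E'
from ov import *
cv2.imwrite('pics/c19.png',crop('side',19,(190,130,260,260),4.5))
E
```

```text
33.38 j [ 2.400e-01 -8.300e-02  1.781e+00  1.000e-03  1.446e+00 -3.010e-01] p [0.5231 0.2049 0.2115] F [ 0.3 -0.1 -0.9] g 0.661
[[-0.002  0.857  0.515]
 [ 0.     0.515 -0.857]
 [-1.    -0.002 -0.002]]
grasp pt [0.5231 0.2048 0.2305]
small [] [([0.521, 0.2035, 0.1416], 0.72)]
small_line [([0.5198, 0.2047, 0.1996], 0.41)] [([0.52, 0.2025, 0.2041], 0.63)]
small_rim [([0.523, 0.204, 0.2451], 0.59)] [([0.5212, 0.2063, 0.2445], 0.94), ([0.5195, 0.2017, 0.0433], 0.23)]
medium [([0.5229, 0.2019, 0.0397], 0.59)] [([0.5219, 0.2024, 0.0392], 0.74), ([0.5227, 0.2077, 0.2063], 0.53)]
medium_rim [] [([0.5201, 0.2048, 0.1521], 0.74)]
```

View pics/c19.png

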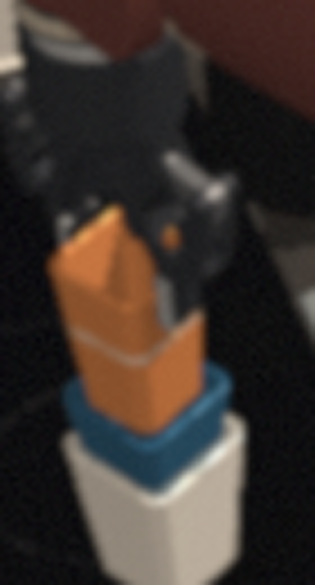

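It has entered cleanly: the orange foot is at zoom columns 88–205 and the blue mouth spans 65–230. Continuing.

Emit:
send_rows:
  motion:
    - [[0, 0, -0.8, 0, 0, 0], [0, 0, -0.8, 0, 0, 0], [0, 0, -0.8, 0, 0, 0], [0, 0, -0.8, 0, 0, 0], [0, 0, -0.4, 0, 0, 0], [0, 0, 0, 0, 0, 0], [0, 0, 0, 0, 0, 0]]

```text
time: 34.57
tool_pos: [0.5233, 0.2049, 0.1759]
tool_rot: [0.615, 0.348, 0.616, -0.348]
contact_force: [0.6, 0.9, -1.2]
gripper_width: 0.663
```

Emit:
send_rows:
  motion:
    - [[0, 0, -0.4, 0, 0, 0], [0, 0, 0, 0, 0, 0], [0, 0, 0, 0, 0, 0]]

```text
time: 34.82
tool_pos: [0.5236, 0.205, 0.1726]
tool_rot: [0.615, 0.348, 0.616, -0.348]
contact_force: [-0.3, 0.7, -0.7]
gripper_width: 0.664
```

Emit:
send_rows:
  motion:
    - [[0, 0, -0.2, 0, 0, 0], [0, 0, 0, 0, 0, 0], [0, 0, 0, 0, 0, 0]]

```text
time: 35.07
tool_pos: [0.5235, 0.205, 0.1705]
tool_rot: [0.615, 0.348, 0.616, -0.348]
contact_force: [0.3, -0.3, -0.4]
gripper_width: 0.665
```

```bash
python3 st.py;python3 look.py 20 small small_line small_rim medium medium_rim
python3 - <<'E'
from ov import *
cv2.imwrite('pics/c20.png',crop('side',20,(190,130,260,260),4.5))
E
```

```text
35.07 j [ 2.400e-01 -5.100e-02  1.820e+00  1.000e-03  1.373e+00 -3.010e-01] p [0.5235 0.205  0.1705] F [ 0.3 -0.3 -0.4] g 0.665
[[-0.001  0.857  0.515]
 [ 0.001  0.515 -0.857]
 [-1.    -0.    -0.001]]
grasp pt [0.5235 0.205  0.1895]
small [] [([0.5203, 0.2014, 0.1002], 0.79)]
small_line [([0.5911, -0.265, 0.0021], 0.64), ([0.5219, 0.2073, 0.1601], 0.49)] [([0.5211, 0.2043, 0.1641], 0.86)]
small_rim [([0.5234, 0.2038, 0.2], 0.61)] [([0.5234, 0.2054, 0.2024], 0.78)]
medium [] [([0.5215, 0.2016, 0.0387], 0.7)]
medium_rim [] [([0.5204, 0.2027, 0.1486], 0.63)]
```

View pics/c20.png

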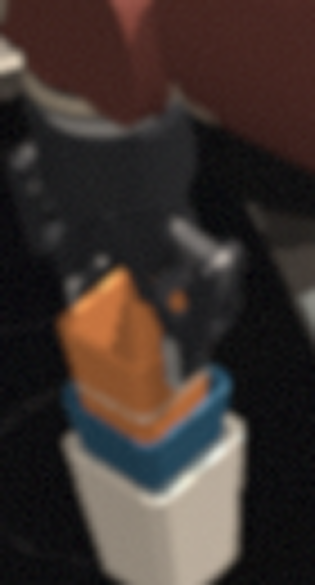

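Emit:
send_rows:
  motion:
    - [[0, 0, -0.2, 0, 0, 0], [0, 0, 0, 0, 0, 0], [0, 0, 0, 0, 0, 0]]

```text
time: 35.92
tool_pos: [0.5234, 0.2049, 0.1682]
tool_rot: [0.615, 0.348, 0.616, -0.348]
contact_force: [-0.2, 0.2, -0.8]
gripper_width: 0.66
```

Emit:
send_rows:
  motion:
    - [[0, 0, -0.2, 0, 0, 0], [0, 0, 0, 0, 0, 0], [0, 0, 0, 0, 0, 0]]

```text
time: 36.17
tool_pos: [0.5236, 0.205, 0.1665]
tool_rot: [0.615, 0.348, 0.616, -0.348]
contact_force: [-0.7, 0.4, -1.3]
gripper_width: 0.66
```

Emit:
send_rows:
  motion:
    - [[0, 0, -0.2, 0, 0, 0], [0, 0, 0, 0, 0, 0], [0, 0, 0, 0, 0, 0]]

```text
time: 36.42
tool_pos: [0.5238, 0.2051, 0.1648]
tool_rot: [0.615, 0.349, 0.616, -0.348]
contact_force: [-0.4, -0.1, 1.2]
gripper_width: 0.663
```

Emit:
send_rows:
  motion:
    - [[0, 0, -0.15, 0, 0, 0], [0, 0, 0, 0, 0, 0], [0, 0, 0, 0, 0, 0]]

```text
time: 36.67
tool_pos: [0.5238, 0.205, 0.1632]
tool_rot: [0.615, 0.349, 0.616, -0.348]
contact_force: [0.1, -0.3, 2.7]
gripper_width: 0.661
```

Emit:
send_rows:
  motion:
    - [[0, 0, -0.2, 0, 0, 0], [0, 0, 0, 0, 0, 0], [0, 0, 0, 0, 0, 0]]

```text
time: 36.92
tool_pos: [0.5237, 0.2051, 0.161]
tool_rot: [0.615, 0.349, 0.616, -0.348]
contact_force: [-0.2, -0.5, 1.9]
gripper_width: 0.659
```

Emit:
send_rows:
  motion:
    - [[0, 0, -0.15, 0, 0, 0], [0, 0, 0, 0, 0, 0], [0, 0, 0, 0, 0, 0]]

```text
time: 37.17
tool_pos: [0.5237, 0.205, 0.1596]
tool_rot: [0.615, 0.349, 0.616, -0.348]
contact_force: [0.8, 0.7, 2.0]
gripper_width: 0.66
```

```bash
python3 st.py;python3 look.py 21 small small_line small_rim medium medium_rim
python3 - <<'E'
from ov import *
a=crop('side',20,(200,185,250,260),7);b=crop('side',21,(200,185,250,260),7)
cv2.imwrite('pics/c21.png',np.hstack([a,b]))
E
```

```text
37.17 j [ 2.400e-01 -4.100e-02  1.829e+00  1.000e-03  1.353e+00 -3.010e-01] p [0.5237 0.205  0.1596] F [0.8 0.7 2. ] g 0.66
[[-0.     0.857  0.515]
 [ 0.001  0.515 -0.857]
 [-1.     0.    -0.001]]
grasp pt [0.5237 0.205  0.1786]
small [] [([0.52, 0.2022, 0.0919], 0.89)]
small_line [([0.52, 0.2058, 0.1507], 0.52)] [([0.5203, 0.2059, 0.1498], 0.96)]
small_rim [([0.5922, -0.2633, 0.005], 0.69), ([0.5242, 0.2063, 0.1885], 0.41)] [([0.5193, 0.207, 0.1886], 0.59)]
medium [] [([0.5199, 0.2027, 0.0379], 0.74)]
medium_rim [([0.4345, 0.3366, 0.0062], 0.32)] [([0.5214, 0.2025, 0.152], 0.79)]
```

View pics/c21.png

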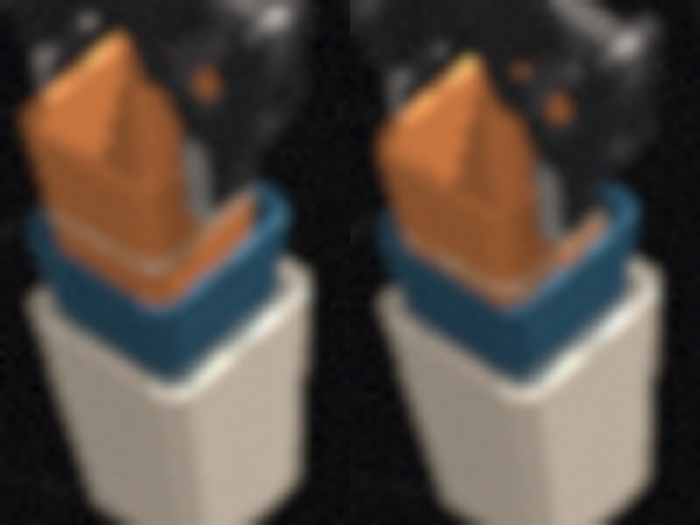

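The evidence conflicts somewhat: TCP geometry and the landmarks say level, while the picture still shows an orange strip under the line at zoom (512,300) and the force is low. I'll settle it with a sub-pixel silhouette fit of the nested pair, using frame 16 from both cameras.

```bash
cat > sf.py <<'E'
from ov import *
U=4
def rr_frustum(b,t,h,r,n=5):
    pts=[]
    a=np.linspace(0,np.pi/2,n)
    for s,z in((b,0),(t,h)):
        hw=s/2; 
        for q in range(4):
            c=R.from_euler('z',q*np.pi/2).apply(np.column_stack([hw-r+r*np.cos(a),hw-r+r*np.sin(a),np.zeros(n)])); c[:,2]=z; pts.append(c)
    return np.vstack(pts)
def pj(cam,P):
    c=cal(cam);K=c['mtx'];q=(np.linalg.inv(c['cam_to_world'])@np.c_[P,np.ones(len(P))].T)[:3]
    v=K@np.array([q[0],-q[1],-q[2]]); return (v[:2]/v[2]).T
def rend(cam,parts,b,off=(0,0)):
    m=np.zeros(((b[3]-b[1])*U,(b[2]-b[0])*U),np.uint8)
    for P in parts:
        uv=(pj(cam,P)+off-np.array(b[:2])+.5)*U-.5
        cv2.fillConvexPoly(m,np.round(cv2.convexHull(uv.astype(np.float32))*16).astype(np.int32),255,cv2.LINE_8,4)
    return m>0
def obs(cam,n,b,th):
    f=cv2.imread(f'pics/{cam}{n}.png')[b[1]:b[3],b[0]:b[2]].astype(np.float32).max(2)
    g=cv2.resize(f,None,fx=U,fy=U,interpolation=cv2.INTER_CUBIC); m=(g>th).astype(np.uint8)
    m=cv2.morphologyEx(m,cv2.MORPH_OPEN,np.ones((9,9)))
    k,l,s,_=cv2.connectedComponentsWithStats(m); i=1+np.argmax(s[1:,4]); o=np.zeros_like(m); cs,_=cv2.findContours((l==i).astype(np.uint8),cv2.RETR_EXTERNAL,cv2.CHAIN_APPROX_NONE); cv2.drawContours(o,cs,-1,1,-1); return o>0
BX={'top':(175,155,240,230),'side':(190,190,262,280)}
E
cat > sf1.py <<'E'
from sf import *
O16={'top':obs('top',16,BX['top'],45),'side':obs('side',16,BX['side'],45)}
O0={'top':obs('top',0,BX['top'],55),'side':obs('side',0,BX['side'],55)}
for k,o in list(O16.items())+list(O0.items()): print(k,o.sum()/16)
def lp(x,y,yaw,r): return R.from_euler('z',yaw).apply(rr_frustum(.057,.072,.105,r))+[x,y,.005]
def mp(x,y,z,yaw,r,rx=0,ry=0): return (R.from_euler('z',yaw)*R.from_euler('xy',[rx,ry])).apply(rr_frustum(.050,.066,.110,r))+[x,y,z]
def cost(v,full=True):
    lx,ly,yaw,r,bx,by,bz,sx,sy,tx,ty=v; c=0
    for cam,off in(('side',(sx,sy)),('top',(tx,ty))):
        A=rend(cam,[lp(lx,ly,yaw,r)],BX[cam],off); c+=(A^O0[cam]).sum()/16
        B=rend(cam,[lp(lx,ly,yaw,r),mp(bx,by,bz,yaw,r*.9)],BX[cam],off); c+=(B^O16[cam]).sum()/16
    return c+ (abs(sx)+abs(sy)+abs(tx)+abs(ty))*3
best=None
st=np.array([.003,.003,.03,.003,.003,.003,.004,.5,.5,.5,.5])
for z0 in(.037,.040,.044):
    x0=np.array([.523,.203,.541,.008,.522,.2035,z0,0,0,0,0])
    for it in range(3):
        r=minimize(cost,x0,method='Nelder-Mead',options=dict(initial_simplex=np.vstack([x0,x0+np.diag(st*(1 if it==0 else .5*(-1)**it))]),maxfev=1500,xatol=1e-5,fatol=.05)); x0=r.x
    print(z0,round(r.fun,1),r.x.round(4))
E
time python3 sf1.py
```

```text
top 1242.4375
side 1964.5
top 1158.9375
side 1624.8125
0.037 250.1 [ 0.5229  0.2031  0.5358  0.003   0.5225  0.203   0.0404  0.6653  0.0932
 -0.3533  0.3089]
0.04 244.2 [ 0.5222  0.2031  0.5454  0.0033  0.521   0.2038  0.0414  0.7541 -0.013
 -0.0904 -0.0154]
0.044 241.0 [ 0.5224  0.2029  0.5432  0.0042  0.5203  0.2032  0.0432  0.6203  0.2819
 -0.2681 -0.0046]
real	0m52.600s
user	0m52.945s
sys	0m0.128s
```

The fit gives the blue foot at 0.040–0.043, i.e. within about 0–2 mm of level on the shallow side, and not too deep. Now I'll take averaged force readings and measure the orange line.

```bash
cat > ol.py <<'E'
from h import *
import sys
cols=range(211,222)
for n in sys.argv[1:]:
    f=cv2.imread(f'pics/side{n}.png').astype(float); print(n)
    for d in np.arange(-9,9,1.):
        v=np.mean([[np.interp(224+.645*(c-216)+d,np.arange(420),f[:,c,k]) for k in (2,1,0)] for c in cols],0); print(d,v.round(0).astype(int),end=' | ')
    print()
E
python3 ol.py 16 19 20 21
```

```text
16
-9.0 [31 58 74] | -8.0 [31 57 74] | -7.0 [31 57 74] | -6.0 [31 57 74] | -5.0 [31 58 74] | -4.0 [31 58 74] | -3.0 [30 57 74] | -2.0 [31 57 73] | -1.0 [32 56 72] | 0.0 [34 58 74] | 1.0 [36 63 80] | 2.0 [36 66 84] | 3.0 [33 63 81] | 4.0 [31 60 77] | 5.0 [31 59 75] | 6.0 [31 59 75] | 7.0 [30 58 74] | 8.0 [32 59 75] | 
19
-9.0 [139  82  44] | -8.0 [139  83  45] | -7.0 [139  83  45] | -6.0 [139  83  45] | -5.0 [139  82  44] | -4.0 [139  83  45] | -3.0 [135  81  46] | -2.0 [123  77  50] | -1.0 [99 71 59] | 0.0 [68 66 71] | 1.0 [46 66 81] | 2.0 [36 66 84] | 3.0 [32 62 79] | 4.0 [30 58 74] | 5.0 [30 57 72] | 6.0 [29 56 72] | 7.0 [29 56 72] | 8.0 [30 57 72] | 
20
-9.0 [139  83  45] | -8.0 [139  83  45] | -7.0 [139  83  45] | -6.0 [140  86  51] | -5.0 [142  94  62] | -4.0 [143 100  71] | -3.0 [143  98  68] | -2.0 [140  90  56] | -1.0 [135  83  49] | 0.0 [122  79  56] | 1.0 [98 75 69] | 2.0 [66 69 78] | 3.0 [41 62 78] | 4.0 [31 58 74] | 5.0 [29 57 72] | 6.0 [29 56 72] | 7.0 [29 56 72] | 8.0 [31 57 72] | 
21
-9.0 [142  84  46] | -8.0 [140  83  45] | -7.0 [139  83  45] | -6.0 [139  82  45] | -5.0 [139  82  44] | -4.0 [139  83  46] | -3.0 [140  86  50] | -2.0 [141  93  61] | -1.0 [139  98  70] | 0.0 [126  93  73] | 1.0 [100  80  73] | 2.0 [66 68 75] | 3.0 [40 61 75] | 4.0 [31 58 74] | 5.0 [29 57 73] | 6.0 [30 57 72] | 7.0 [29 56 72] | 8.0 [30 57 72] |
```

Emit:
send_rows:
  motion:
    - [[0, 0, 0, 0, 0, 0]]

```text
time: 37.85
tool_pos: [0.5236, 0.205, 0.1596]
tool_rot: [0.615, 0.348, 0.616, -0.348]
contact_force: [0.9, -0.1, 3.0]
gripper_width: 0.658
```

Emit:
send_rows:
  motion:
    - [[0, 0, 0, 0, 0, 0]]

```text
time: 37.93
tool_pos: [0.5236, 0.205, 0.1596]
tool_rot: [0.615, 0.348, 0.616, -0.348]
contact_force: [0.2, 0.4, 2.5]
gripper_width: 0.66
```

Emit:
send_rows:
  motion:
    - [[0, 0, 0, 0, 0, 0]]

```text
time: 38.02
tool_pos: [0.5236, 0.205, 0.1596]
tool_rot: [0.615, 0.348, 0.616, -0.348]
contact_force: [0.7, 0.9, 2.8]
gripper_width: 0.664
```

The line moved exactly with the TCP, so the grip is not slipping. Rib contact was felt near 0.1655–0.166, which puts level near 0.158. One small push.

Emit:
send_rows:
  motion:
    - [[0, 0, -0.15, 0, 0, 0], [0, 0, 0, 0, 0, 0], [0, 0, 0, 0, 0, 0]]

```text
time: 38.27
tool_pos: [0.5236, 0.205, 0.158]
tool_rot: [0.615, 0.348, 0.616, -0.348]
contact_force: [1.2, 0.5, 4.2]
gripper_width: 0.658
```

Emit:
send_rows:
  motion:
    - [[0, 0, 0, 0, 0, 0]]

```text
time: 38.35
tool_pos: [0.5236, 0.205, 0.158]
tool_rot: [0.615, 0.348, 0.616, -0.348]
contact_force: [1.2, -0.3, 3.7]
gripper_width: 0.661
```

```bash
python3 st.py;python3 look.py 22 small small_line small_rim medium medium_rim; python3 ol.py 22
python3 - <<'E'
from h import *
for i in range(1): print(manip.state()['contact_force'])
E
```

```text
38.35 j [ 2.400e-01 -4.000e-02  1.831e+00  1.000e-03  1.351e+00 -3.010e-01] p [0.5236 0.205  0.158 ] F [ 1.2 -0.3  3.7] g 0.661
[[-0.     0.857  0.515]
 [ 0.001  0.515 -0.857]
 [-1.     0.    -0.001]]
grasp pt [0.5236 0.205  0.177 ]
small [] [([0.5225, 0.2023, 0.0877], 0.9)]
small_line [([0.5207, 0.2069, 0.1492], 0.54)] [([0.5199, 0.2047, 0.1518], 0.95)]
small_rim [([0.5212, 0.2057, 0.1888], 0.46)] [([0.5223, 0.2033, 0.1907], 0.87)]
medium [] [([0.5213, 0.2024, 0.0384], 0.9)]
medium_rim [] [([0.5213, 0.2041, 0.1499], 0.84)]
22
-9.0 [143  85  46] | -8.0 [140  83  45] | -7.0 [139  83  45] | -6.0 [139  82  44] | -5.0 [139  82  45] | -4.0 [139  82  45] | -3.0 [139  84  47] | -2.0 [140  89  55] | -1.0 [139  95  66] | 0.0 [128  95  74] | 1.0 [103  85  76] | 2.0 [69 71 77] | 3.0 [42 61 76] | 4.0 [31 58 74] | 5.0 [29 56 72] | 6.0 [29 56 72] | 7.0 [29 56 72] | 8.0 [30 57 72] | 
[0.95422244 0.06677059 2.50460652]
```

The force (about 4.6 N net) and the line offset (about 0.9 mm) put it within roughly 1 mm of level. A final 0.5 mm, then release.

Emit:
send_rows:
  motion:
    - [[0, 0, -0.05, 0, 0, 0], [0, 0, 0, 0, 0, 0], [0, 0, 0, 0, 0, 0]]

```text
time: 39.2
tool_pos: [0.5236, 0.205, 0.1576]
tool_rot: [0.615, 0.348, 0.616, -0.348]
contact_force: [0.3, 1.0, 4.8]
gripper_width: 0.659
```

Emit:
send_rows:
  motion:
    - [[0, 0, 0, 0, 0, 0], [0, 0, 0, 0, 0, 0], [0, 0, 0, 0, 0, 0], [0, 0, 0, 0, 0, 0], [0, 0, 0, 0, 0, 0], [0, 0, 0, 0, 0, 0]]
  fingers: 0

```text
time: 39.7
tool_pos: [0.5233, 0.2049, 0.1572]
tool_rot: [0.615, 0.348, 0.616, -0.348]
contact_force: [0.5, -1.2, 0.1]
gripper_width: 0.995
```

Emit:
send_rows:
  motion:
    - [[0, 0, 1, 0, 0, 0], [0, 0, 1.5, 0, 0, 0], [0, 0, 1.5, 0, 0, 0], [0, 0, 2, 0, 0, 0], [0, 0, 2, 0, 0, 0], [0, 0, 2, 0, 0, 0], [0, 0, 2, 0, 0, 0], [0, -3, 0.5, 0, 0, 0], [0, -3, 0, 0, 0, 0], [0, -3, 0, 0, 0, 0], [0, -3, 0, 0, 0, 0], [0, -3, 0, 0, 0, 0]]

```text
time: 40.7
tool_pos: [0.5234, 0.0538, 0.2837]
tool_rot: [0.616, 0.348, 0.615, -0.348]
contact_force: [0.4, 0.3, 1.3]
gripper_width: 1.002
```

Emit:
send_rows:
  motion:
    - [[0, -3, 0, 0, 0, 0], [0, -3, 0, 0, 0, 0], [0, -3, 0, 0, 0, 0], [0, -3, 0, 0, 0, 0], [0, -2, 0, 0, 0, 0], [0, 0, 0, 0, 0, 0], [0, 0, 0, 0, 0, 0]]

```text
time: 41.28
tool_pos: [0.5235, -0.0857, 0.2832]
tool_rot: [0.615, 0.349, 0.615, -0.348]
contact_force: [0.3, -0.0, 0.4]
gripper_width: 0.997
```

```bash
python3 st.py;python3 look.py 23 small small_line small_rim medium medium_line medium_rim large_rim spice_jar salt_shaker egg_timer
python3 - <<'E'
from ov import *
cv2.imwrite('pics/c23.png',np.hstack([crop('side',23,(195,175,255,270),6),crop('top',23,(175,145,235,240),6)]))
E
```

```text
41.28 j [-3.030e-01 -2.010e-01  1.767e+00  1.000e-03  1.575e+00 -8.420e-01] p [ 0.5235 -0.0857  0.2832] F [ 0.3 -0.   0.4] g 0.997
[[ 0.     0.858  0.513]
 [ 0.001  0.513 -0.858]
 [-1.     0.001 -0.001]]
grasp pt [ 0.5235 -0.0857  0.3022]
small [([0.5185, 0.2025, 0.091], 0.73), ([0.5229, 0.2019, 0.0014], 0.67)] [([0.5228, 0.203, 0.0863], 0.64), ([0.5236, 0.1984, 0.0036], 0.29)]
small_line [([0.5219, 0.2025, 0.1486], 0.61)] [([0.5218, 0.2069, 0.1522], 0.7)]
small_rim [([0.5236, 0.2065, 0.1905], 0.83)] [([0.5214, 0.205, 0.189], 0.78), ([0.5218, 0.2061, 0.112], 0.53)]
medium [([0.5222, 0.2026, 0.1093], 0.55), ([0.5219, 0.2052, 0.042], 0.51)] [([0.5181, 0.2039, 0.0398], 0.71)]
medium_line [([0.5242, 0.2019, 0.0418], 0.72), ([0.5241, 0.2052, 0.1078], 0.49)] [([0.5234, 0.2048, 0.1115], 0.86)]
medium_rim [([0.5241, 0.2065, 0.1476], 0.61)] [([0.523, 0.2057, 0.154], 0.82)]
large_rim [] [([0.5198, 0.1972, 0.1091], 0.93)]
spice_jar [([0.5927, -0.2639, 0.0017], 0.86)] []
salt_shaker [([0.4358, 0.3364, 0.0046], 0.55)] [([0.4338, 0.3275, 0.0041], 0.91)]
egg_timer [([0.6002, 0.0537, 0.0016], 0.82)] [([0.6023, 0.0489, 0.0064], 0.6)]
```

View pics/c23.png

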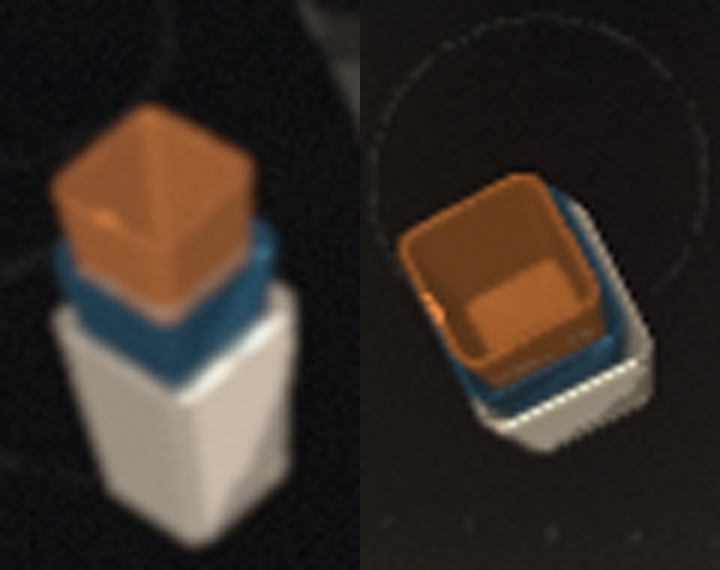

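View pics/top23z.png

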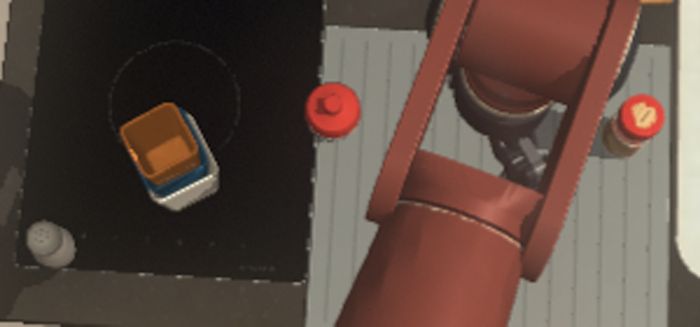

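The side picture shows the orange line at the blue rim, around zoom (165,318), and the blue line at the off-white rim near (178,390), all standing straight. The jar, shaker and timer are unmoved. The landmark means give an orange foot of 0.0896 (level 0.090–0.091) and a blue foot of 0.0405 (level 0.040). Handing in.

```bash
python3 -c "
from h import *
print(manip.state()['time'],manip.job_done())"
```

```text
the job is handed in; nothing more can be done
42.3833 None
```

The beakers are nested, with both white lines level to within 1–2 mm by my measurements, and the job was handed in at 42.4 s. I stood the blue beaker upright and let go, took it again from above, and pushed it into the off-white one. The orange beaker then went into the blue one the same way.

- **Final checks:** Averaged over both cameras, the blue foot is at z≈0.0405 (level is 0.040) and the orange foot at z≈0.0896 (level is about 0.090). The stack stands straight, and the jar, shaker and timer read where they started. The wrist force reading never passed about 10 N in any report.
- **Blue depth, disagreement:** The push force (about 10.5 N against 11 N at level) and the outline fit (foot 0.040–0.043) suggest it could be 1–2 mm shallow. The gripper position and averaged landmarks say level. One line-position estimate came out about 3–4 mm too deep, but that measure is very sensitive to small sideways errors.
- **Orange depth, disagreement:** The force and line position put it about 1 mm shallow just before a last 0.5 mm push. The gripper position put it level to about 1.7 mm deep.

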